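Touch off and pack the dental casts

ROBOT

A 6-joint arm with a two-finger parallel gripper is mounted at the origin on the work surface. World frame = base frame: x ahead of the robot, y to its left, z up, the work surface at z = 0. Lengths are in m, angles in rad, forces in N, time in s.
With the tool pointing down it reaches from about 0.375 to 0.975 m from the base axis. Payload 3.8 kg.
Tool frame: the origin (TCP) lies at the very end of the fingers, on their centre line; the grasp point (between the pads) lies 19 mm behind it; z points along the fingers, y is the line along which they close (so a half turn about z gives the same grasp; the last joint's range is limited). The gripper opens to 85 mm and grips with 20 to 120 N. Pads are 22 mm wide; open, the fingers measure 114 mm over their backs; the gripper's body (76 mm by 85 mm) begins 54 mm behind the grasp point. The pads swing forward as they close: fully open they stand 13 mm farther back than shut.
Start: joints at [-1.218, 0.264, 1.604, -0, 1.274, -0.037], TCP at [0.256, -0.624, 0.231] pointing down, gripper open.
Joint ranges: [-2.63, 2.63], [-0.94, 2.18], [0.31, 2.57], [-1.31, 4.45], [0, 2.66], [-2.55, 2.55]. Speed limits (rad/s): [2.57, 2.57, 3.14, 3.14, 3.14, 3.14].

INTERFACE

Orientations are given as a rotation vector (axis times angle).
In Python, from workcell import bot, vision gives the robot as it stands. The module is installed in compiled form; this text tells all that it offers.
- The arm moves only by the tool play_rows, never from a script. Its argument "moves" is a list that holds one entry, the list of rows, each a list of 7 numbers: the turn, a rotation vector about the tool's x, y, z as a fraction of full scale, then the shift along the tool's x, y, z as a fraction of full scale, then the finger opening in mm, from 0 to 85.4. In form: [[[ax, ay, az, x, y, z, jaw], ...]]. A call has 1 to 5 rows; each row shifts and turns the commanded pose from where the row before left it, along the tool's axes as they then stand; what a row does not reach is not made up. Full scale, the value 1, is 0.1 m for a shift and 0.5 rad for a turn. A row lasts 1/12 s, in which the tool goes at most 41.7 mm and 7.16 degrees, less where a joint would pass 70% of its speed; a pose out of reach is approached as far as the arm can. A call with a number of a shift or a turn outside -1 to 1 is refused whole. A call with a gripper value outside its range is refused whole. The fingers move at their own pace and stop on an object; "newtons" is the grip in N (left out, the last holds). Time passes only in rows, so rows that do not move let the fingers close. It gives the time, the measured TCP pose, the force, the opening and the grip force at its end, in the units of the state.
- bot.read_state(): the state, without advancing time (a new reading comes with each control period).
- vision.read_camera(name): name is "side" or "top"; returns a dict with "image" (400x640x3 uint8, red, green, blue), "depth" (400x640 float32, m along the optical axis (not along the pixel's ray), 0 where there is no reading), "K" (3x3 intrinsics, pixels), "R" (3x3) and "t" (3): a world point X has camera coordinates R X + t. Camera axes: x right, y down, z forward; pixel columns grow to the right and rows downward; lengths in m; the calibration is good to about 2 mm. A picture is of the moment at which its call begins.
- bot.finish_job(): hands the job in; it is judged then, once.
The state is a dict: "time": time; "q": joint angles; "joint_vel": joint speeds; "joint_torque": joint torques, N m; "tool_pos": TCP position; "tcp_rot": TCP orientation; "wrist_force": force on the tool from outside, world axes, zero at the start; "torque": the same for the moment, N m; "width": opening from 0.0 (shut) to 1.0 (fully open); "grip_force": force on a finger pad.
Only numpy, scipy, OpenCV 4.12 (cv2) and the standard library are available. Lean on these libraries where they do the work, as an engineer would, in place of code of your own. Each camera call takes 0.05 s, during which the arm holds its last target. There are 200 camera calls.

TASK

Datum the plaster casts on the suction table and pack them: first pull the slide knob fully out at every bay where a cast stands and push it fully home at every empty bay. Then take the touch stylus from its stand and, holding it upright, touch its tip to the brass disc on each cast in turn, from the cast with the most teeth to the one with the fewest, resting a moment on each, and hang the stylus upright in its stand again. After the last touch, release the casts by pushing all the knobs fully home, and only then move the casts off the table into the compartments of the carrying tray, flat and upright; leave the other things on the bench where they are.

Things in the scene. Friction and masses are not known exactly. Their poses are not given: they have to be found in the camera images.
- deck: fixed suction table, a grey and aluminium slab 150 (x) by 450 (y) by 40 high; origin at the centre of its underside; its -x side is the front, with the four slide knobs. Four bays in a row along its y axis, each marked by a round rubber pad 76 mm across and flush with the top
- bay1 (a point): centre of the pad of bay 1, on the deck's top face, 40 mm above the bench, at deck y = +150 mm (bay 1 is at the robot's left)
- valve1 (a joint): slide knob of bay 1, in m: 0 = fully home (in), 0.040 = fully out (towards deck -x); stiff, stays where it is left, takes about 2 N. The knob is black, round, 30 mm across and 24 long, its axis along deck x; its centre is at deck (-107 - slide, +150, 26) mm, on a thin stem out of the deck's front face
- bay2 (a point): centre of the pad of bay 2, on the deck's top face, 40 mm above the bench, at deck y = +50 mm (bay 1 is at the robot's left)
- valve2 (a joint): slide knob of bay 2, in m: 0 = fully home (in), 0.040 = fully out (towards deck -x); stiff, stays where it is left, takes about 2 N. The knob is black, round, 30 mm across and 24 long, its axis along deck x; its centre is at deck (-107 - slide, +50, 26) mm, on a thin stem out of the deck's front face
- bay3 (a point): centre of the pad of bay 3, on the deck's top face, 40 mm above the bench, at deck y = -50 mm (bay 1 is at the robot's left)
- valve3 (a joint): slide knob of bay 3, in m: 0 = fully home (in), 0.040 = fully out (towards deck -x); stiff, stays where it is left, takes about 2 N. The knob is black, round, 30 mm across and 24 long, its axis along deck x; its centre is at deck (-107 - slide, -50, 26) mm, on a thin stem out of the deck's front face
- bay4 (a point): centre of the pad of bay 4, on the deck's top face, 40 mm above the bench, at deck y = -150 mm (bay 1 is at the robot's left)
- valve4 (a joint): slide knob of bay 4, in m: 0 = fully home (in), 0.040 = fully out (towards deck -x); stiff, stays where it is left, takes about 2 N. The knob is black, round, 30 mm across and 24 long, its axis along deck x; its centre is at deck (-107 - slide, -150, 26) mm, on a thin stem out of the deck's front face
- full_cast: full dental arch: D-shaped plaster base 60 long (x) by 64 wide (y), 24 high, with a horseshoe of 14 teeth; loose, 0.1 to 0.35 kg, may be absent; origin at the centre of its underside (centre of the round front part; the base reaches 32 mm to -x and 28 mm to +x); z up. Teeth and disc reach at most 38 mm above the underside
- full_cast_disc (a point): centre of the top face of the raised brass disc on the full cast: 16 mm across, 34 mm above the cast's underside, 4 mm along +x from the origin in the cast's frame
- half_cast: half arch: rectangular plaster base 66 (x) by 46 (y), 24 high, with one row of 7 teeth along a long side; loose, 0.1 to 0.35 kg, may be absent; origin at the centre of its underside; z up. Teeth and disc reach at most 38 mm above the underside
- half_cast_disc (a point): centre of the top face of the raised brass disc on the half cast: 16 mm across, 34 mm above the cast's underside, at x +8, y +9 mm in the cast's frame
- bridge_cast: three-tooth cast: rectangular plaster base 62 (x) by 40 (y), 24 high, with 3 teeth along a long side; loose, 0.1 to 0.35 kg, may be absent; origin at the centre of its underside; z up. Teeth and disc reach at most 38 mm above the underside
- bridge_cast_disc (a point): centre of the top face of the raised brass disc on the bridge cast: 16 mm across, 34 mm above the cast's underside, at x 0, y +9 mm in the cast's frame
- die_cast: single-tooth cast: rectangular plaster base 60 (x) by 32 (y), 24 high, with 1 tooth near one end; loose, 0.1 to 0.35 kg, may be absent; origin at the centre of its underside; z up. Teeth and disc reach at most 38 mm above the underside
- die_cast_disc (a point): centre of the top face of the raised brass disc on the die cast: 16 mm across, 34 mm above the cast's underside, at x +14, y 0 mm in the cast's frame
- stylus: touch stylus, 0.09 kg, upright in its stand: straight steel rod 10 mm thick with a rounded tip 70 mm below the origin; steel collar 38 mm across from 0 to 6 mm; above it a round aluminium grip 22 mm across from 6 to 60 mm. Origin on its axis at the collar's underside; z along the axis, away from the tip
- stylus_tip (a point): the tip of the stylus, 70 mm below its origin
- stand_top (a point): centre of the hole's mouth on the top face of the stylus stand: a fixed white block 70 by 70 by 85 mm high, left or right of the deck, with an upright hole 24 mm wide and 78 deep; the stylus hangs in it with its collar resting on the top face
- jar: bystander: jar with a green cap, 64 mm across, 70 high; origin at the centre of its underside
- brush_pot: bystander: terracotta pot of brushes, 80 mm across, about 170 high with the brushes; origin at the centre of its underside
- wax_knife: bystander: spatula 180 mm long, lying on the bench beyond the deck
- tray: fixed grey carrying tray 272 (x) by 130 (y) by 22 mm high, left or right of the deck, opposite the stand; origin at the centre of its underside. Walls and two dividers 4 mm thick part it into three compartments in a row along its x, each about 85 (x) by 122 (y) inside, centres at x -89, 0, +89 mm, floor about 4 mm above the bench
Not all that is in view belongs to the job. Of the things shaped like the stylus, the steel one is meant.

How it is judged:
By the outcome, as a careful person would: the job done as asked, in the order asked, and still so for the second after the job is handed in, with the robot touching nothing.
Of full_cast, half_cast, bridge_cast, die_cast only 2 to 3 are there at a start; the rules pass over those that are not, and their reading is None.
At some moment in a run one of full_cast, half_cast, bridge_cast, die_cast may be knocked a few centimetres aside while the robot is not near it.
It also fails if it takes over 208 s, if anything falls off the work surface, if the arm or the gripper's body presses on something with over 40 N, if the wrist force passes 120 N, or if a joint passes its speed limit or range.

## Working session

There is one attempt and no reset: what is moved stays moved. The work goes in short steps, Python scripts to look and compute and a tool call to move; the robot and the scene stay as the last step left them, time stands still between calls to the robot, and variables do not carry over. Pictures are saved under pics/ and viewed, at most 14 in all, crops included, and the job is handed in when it is done.

Besides the shell and the picture viewer there is one more tool, called as name(argument=value, ...) on one line, values as JSON. play_rows: Moves the arm, as the interface text tells. Its arguments: {"type":"object","properties":{"moves":{"type":"array","items":{"type":"array","items":{"type":"array","items":{"type":"number"}}}},"newtons":{"type":"number"}},"required":["moves"]}

```bash
mkdir -p pics
python3 - <<'E'
from workcell import bot, vision
import cv2,numpy as np
for n in ("top","side"):
    c=vision.read_camera(n); cv2.imwrite(f"pics/{n}0.png",c["image"][:,:,::-1]); np.savez(f"{n}0.npz",**c)
    print(n,c["K"].round(1).tolist(),c["R"].round(3).tolist(),c["t"].round(3).tolist())
s=bot.read_state()
print(s)
E
```

```text
top [[415.0, 0.0, 319.6], [0.0, 415.0, 201.2], [0.0, 0.0, 1.0]] [[0.022, -1.0, 0.004], [-0.996, -0.022, -0.081], [0.081, -0.003, -0.997]] [0.014, 0.608, 1.059]
side [[410.4, 0.0, 316.9], [0.0, 410.4, 199.9], [0.0, 0.0, 1.0]] [[-0.996, -0.091, -0.022], [-0.041, 0.641, -0.766], [0.083, -0.762, -0.642]] [0.617, 0.044, 0.959]
{'time': 0.1, 'q': array([-1.21788044e+00,  2.64704148e-01,  1.60528701e+00,  2.80132539e-05,
        1.27371142e+00, -3.69060535e-02]), 'joint_vel': array([ 0.00035604, -0.00210328, -0.00451155,  0.00018748, -0.00010533,
        0.0015827 ]), 'joint_torque': array([ 9.13492877e-04, -5.16706395e+01, -3.68589842e+01, -5.08160520e-05,
        6.20447725e-03, -5.98676181e-06]), 'tool_pos': array([ 0.25628097, -0.6237114 ,  0.23004202]), 'tcp_rot': array([-3.08006048e+00, -6.08044066e-01,  4.79636887e-04]), 'wrist_force': array([-0.18318081,  0.11008392,  0.4746372 ]), 'torque': array([0.05301881, 0.0254719 , 0.02082945]), 'grip_force': 0.0, 'width': 0.9983196774820824}
```

View pics/top0.png

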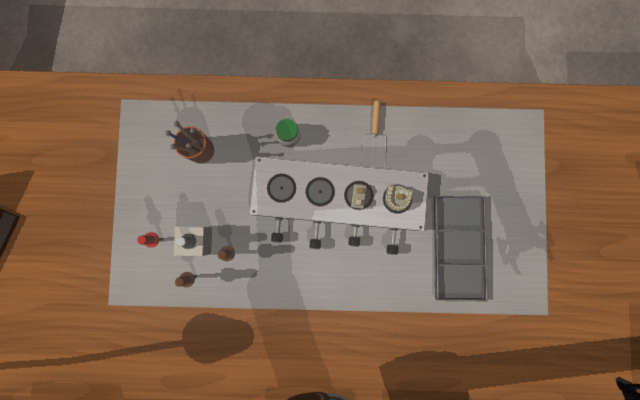

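View pics/side0.png

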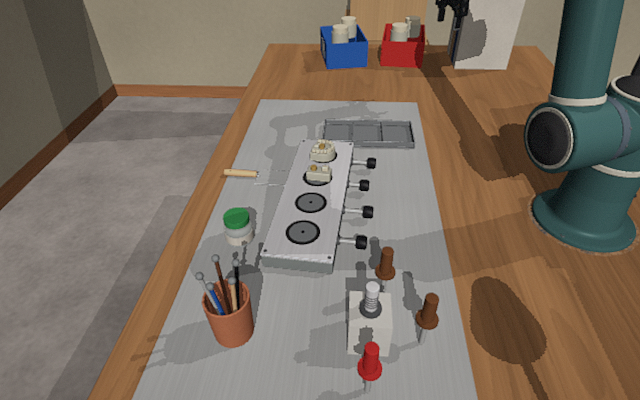

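The top view shows casts at bays 3 (358,195) and 4 (398,197), with bays 1 and 2 empty, and the tray on the right at (461,247).

Stylus-like things in the top view:
- steel one in the white stand, (187,241)
- red, (148,240)
- brown, (227,254)
- brown, (185,280)

I choose the steel one in the stand and check it in a crop.

```bash
cat > h.py <<'E'
import numpy as np,cv2
from scipy.spatial.transform import Rotation as Rn
def w2p(c,X):
    p=c["K"]@(c["R"]@np.asarray(X,float)+c["t"]); return p[:2]/p[2]
def p2w(c,uv,z):
    d=c["R"].T@np.linalg.inv(c["K"])@np.array([uv[0],uv[1],1.]); o=-c["R"].T@c["t"]
    return o+d*(z-o[2])/d[2]
def load(n): return dict(np.load(n))
def cloud(c):
    v,u=np.mgrid[:400,:640]; d=c["depth"]
    P=np.stack([(u-c["K"][0,2])/c["K"][0,0]*d,(v-c["K"][1,2])/c["K"][1,1]*d,d],-1)
    W=(P-c["t"])@c["R"]; W[d<=0]=np.nan; return W
E
python3 - <<'E'
from h import *
t=load("top0.npz");s=load("side0.npz")
a=cv2.resize(t["image"][175:265,245:435],None,fx=4,fy=4,interpolation=2)
b=cv2.resize(s["image"][130:230,260:390],None,fx=3,fy=3,interpolation=2)[:240]
d=cv2.resize(t["image"][215:295,130:240],None,fx=3,fy=3,interpolation=2)[:240]
b=b[:, :390]; row=np.hstack([b,d]); row=np.pad(row,((0,0),(0,max(0,760-row.shape[1])),(0,0)))
cv2.imwrite("pics/c1.png",np.vstack([a,row[:,:760]])[:,:,::-1])
W=cloud(t)
def blob(m,lab,c,z,amin=3):
    n,L,st,ce=cv2.connectedComponentsWithStats(m.astype(np.uint8))
    for i in range(1,n):
        if st[i,4]>=amin: print(lab,ce[i].round(1),st[i].tolist(),p2w(c,ce[i],z)[:2].round(4))
Z=W[...,2]
for nm,lo,hi in(("stand",.075,.092),("deck",.034,.046),("tray",.016,.028)):
    m=(Z>lo)&(Z<hi); m=cv2.morphologyEx(m.astype(np.uint8),2,np.ones((2,2)))
    n,L,st,ce=cv2.connectedComponentsWithStats(m)
    for i in range(1,n):
        if st[i,4]>150:
            q=W[L==i][:,:2].astype(np.float32); r=cv2.minAreaRect(q); print(nm,st[i].tolist(),np.round(r[0],4),np.round(r[1],4),round(r[2],2),"medz",np.median(Z[L==i]).round(4))
I=t["image"].astype(int); blk=(I.max(2)<45); blk[:220]=0; blk[260:]=0; blk[:,:260]=0;blk[:,410:]=0
blob(blk,"knob",t,.035,15)
H=cv2.cvtColor(t["image"],cv2.COLOR_RGB2HSV); 
for y,x in((195,358),(197,398)):
    print(H[y-6:y+7,x-8:x+9].tolist()[6])
    zz=Z[y-20:y+20,x-20:x+20]
    print("z max",np.nanmax(zz))
E
```

```text
stand [175, 228, 31, 29, 672] [0.4725 0.3421] [0.0519 0.1206] 38.19 medz nan
deck [251, 158, 178, 74, 9175] [nan nan] [nan  0.] nan medz nan
tray [436, 204, 31, 55, 172] [ 0.5391 -0.2859] [0.1101 0.1078] 43.07 medz 0.0176
[[18, 13, 96], [15, 10, 98], [21, 43, 124], [22, 48, 153], [22, 48, 154], [21, 45, 152], [20, 46, 150], [21, 45, 152], [23, 43, 148], [22, 44, 150], [22, 45, 148], [22, 45, 147], [23, 48, 148], [22, 45, 148], [23, 48, 134], [22, 32, 89], [18, 18, 72]]
z max 0.08226370020197603
[[20, 66, 150], [21, 45, 108], [22, 47, 97], [20, 45, 101], [22, 41, 117], [26, 37, 160], [19, 75, 129], [17, 133, 138], [17, 138, 144], [18, 141, 143], [17, 137, 143], [17, 138, 142], [18, 112, 125], [19, 53, 102], [21, 46, 95], [21, 37, 96], [21, 42, 122]]
z max 0.07943027876593253
```

View pics/c1.png

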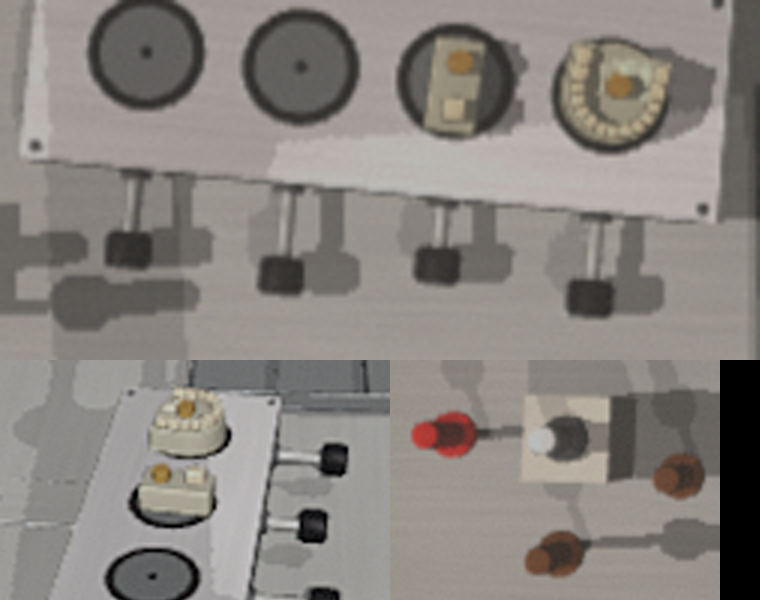

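The crop confirms the steel stylus in the white stand. Bay 3 holds the single-tooth die cast (disc at the far end) and bay 4 the full arch. All the knobs are partly out.

Run:
```python
from h import *
t=load("top0.npz");s=load("side0.npz")
P=lambda x,y:(x/4+245-.4,y/4+175-.4)
d=[p2w(t,P(*q),.04)[:2] for q in((147,52),(301,67))]
sc=[p2w(t,q,.04)[:2] for q in(P(35,146),P(703,209),P(717,3),(258.7,160))]
print("pads",np.round(d,4).tolist(),"screws",np.round(sc,4).tolist())
ex=sc[0]-sc[1]; yaw=np.arctan2(ex[1],ex[0])-np.pi/2
ex2=d[0]-d[1]; print("yaw",yaw,np.arctan2(ex2[1],ex2[0])-np.pi/2,"len",np.hypot(*ex),np.hypot(*ex2))
c=np.mean(sc,0); R=np.array([[np.cos(yaw),-np.sin(yaw)],[np.sin(yaw),np.cos(yaw)]])
print("deck c",c,"from pads",np.mean(d,0)-R@[0,.1])
for i,q in enumerate(((129,250),(282,276),(438,266),(591,298))):
    w=p2w(t,P(*q),.036)[:2]; l=R.T@(w-c); print("knob",i+1,w.round(4),"deck",l.round(4),"slide",round(-.107-l[0],4))
H=cv2.cvtColor(t["image"],cv2.COLOR_RGB2HSV);m=((H[...,1]>95)&(H[...,2]>80)).astype(np.uint8); 
def blobs(m,c,z,box):
    k=np.zeros_like(m);x0,y0,x1,y1=box;k[y0:y1,x0:x1]=m[y0:y1,x0:x1]
    n,L,st,ce=cv2.connectedComponentsWithStats(k)
    for i in range(1,n):
        if st[i,4]>8: print("blob",ce[i].round(1),st[i,4],p2w(c,ce[i],z)[:2].round(4))
blobs(m,t,.074,(340,175,420,215))
Hs=cv2.cvtColor(s["image"],cv2.COLOR_RGB2HSV);ms=((Hs[...,1]>110)&(Hs[...,2]>80)).astype(np.uint8);blobs(ms,s,.074,(295,130,345,190))
# cast outline
V=((H[...,1]>30)&(H[...,0]>14)&(H[...,0]<30)&(H[...,2]>85)).astype(np.uint8); k=V*0;k[178:214,342:376]=V[178:214,342:376]
pts=np.array([p2w(t,(x,y),.064)[:2] for y,x in np.argwhere(k)],np.float32);print("die rect",cv2.minAreaRect(pts),len(pts))
# stand
for q in((174,227),(203.5,227),(174,255.5),(203.5,255.5),(188.7,241.2)): print("stand",p2w(t,q,.085)[:2].round(4))
# tray
k=((H[...,2]<110)).astype(np.uint8); kk=k*0; kk[190:305,430:495]=k[190:305,430:495]
kk=cv2.morphologyEx(kk,2,np.ones((3,3)));n,L,st,ce=cv2.connectedComponentsWithStats(kk);i=1+st[1:,4].argmax()
pts=np.argwhere(L==i)[:,::-1].astype(np.float32);r=cv2.minAreaRect(pts);print("tray px",r,[p2w(t,q,.015)[:2].round(4).tolist() for q in cv2.boxPoints(r)],p2w(t,r[0],.015))
# side-view stylus
for q in((371,310),(373,286)): print(q,[p2w(s,q,z).round(3).tolist() for z in(.088,.145)])
print(w2p(s,[.47,.36,.088]),w2p(s,[.47,.36,.145]))
```

```text
pads [[0.639, 0.1267], [0.6315, 0.0272]] screws [[0.5767, 0.1968], [0.5457, -0.2325], [0.6792, -0.2413], [0.7096, 0.1876]]
yaw -0.07186131478587088 -0.07514019743322353 len 0.4304136766309146 0.09982335665582931
deck c [ 0.62779994 -0.02237065] from pads [ 0.62802672 -0.02279971]
knob 1 [0.5115 0.1348] deck [-0.1273  0.1485] slide 0.0203
knob 2 [0.497  0.0364] deck [-0.1347  0.0492] slide 0.0277
knob 3 [ 0.5056 -0.0635] deck [-0.1189 -0.0498] slide 0.0119
knob 4 [ 0.4873 -0.1618] deck [-0.1301 -0.1492] slide 0.0231
blob [359.7 190. ] 28 [ 0.6335 -0.0722]
blob [399.5 196. ] 26 [ 0.6207 -0.1719]
blob [321.4 146. ] 25 [ 0.6208 -0.1631]
blob [313.2 167.5] 28 [ 0.6329 -0.0641]
die rect ((0.6198173761367798, -0.06980147212743759), (0.03318586200475693, 0.06061504781246185), 83.66472625732422) 308
stand [0.5309 0.3826]
stand [0.5325 0.3104]
stand [0.4617 0.3791]
stand [0.4632 0.3073]
stand [0.4971 0.345 ]
tray px ((461.0, 245.0), (110.0, 62.0), 90.0) [[0.6442, -0.264], [0.6479, -0.4282], [0.3613, -0.4248], [0.3579, -0.2641]] [ 0.50130164 -0.34525498  0.015     ]
(371, 310) [[0.496, 0.351, 0.088], [0.5, 0.392, 0.145]]
(373, 286) [[0.492, 0.302, 0.088], [0.497, 0.347, 0.145]]
[387.21525993 315.44375889] [390.47682122 293.73648043]
```

play_rows(moves=[[[0,0,0.232,0,0,0,50],[0,0,0.232,0,0,0,50],[0,0,0.232,0,0,0,50],[0,0,0.232,0,0,0,50],[0,0,0,0,0,0,50]]], newtons=30)

```text
time: 0.52
tool_pos: [0.2563, -0.624, 0.2305]
tcp_rot: [-3.138, 0.121, 0.001]
wrist_force: [1.2, -0.2, -1.0]
width: 0.582
grip_force: 0.0
```

play_rows(moves=[[[0,0,0,0.151,-0.367,0,50],[0,0,0,0.151,-0.367,0,50],[0,0,0,0.151,-0.367,0,50],[0,0,0,0.151,-0.367,0,50],[0,0,0,0.151,-0.367,0,50]]])

```text
time: 0.93
tool_pos: [0.3456, -0.4451, 0.2308]
tcp_rot: [-3.139, 0.112, 0.0]
wrist_force: [0.4, -0.5, 0.2]
width: 0.589
grip_force: 0.0
```

play_rows(moves=[[[0,0,0,0.151,-0.367,0,50],[0,0,0,0.151,-0.367,0,50],[0,0,0,0.151,-0.367,0,50],[0,0,0,0.151,-0.367,0,50],[0,0,0,0.151,-0.367,0,50]]])

```text
time: 1.35
tool_pos: [0.4345, -0.2677, 0.2311]
tcp_rot: [-3.14, 0.111, 0.0]
wrist_force: [0.5, 0.9, 0.7]
width: 0.586
grip_force: 0.0
```

play_rows(moves=[[[0,0,0,0.151,-0.367,0.3,50],[0,0,0,0.151,-0.367,0.3,50],[0,0,0,0.151,-0.367,0.3,50],[0,0,0,0,0,0,50],[0,0,0,0,0,0,50]]])

```text
time: 1.77
tool_pos: [0.4777, -0.1782, 0.1537]
tcp_rot: [-3.138, 0.106, 0.007]
wrist_force: [0.2, -0.5, 1.1]
width: 0.588
grip_force: 0.0
```

```bash
cat >> h.py <<'E'
C=np.array([.6279,-.0226]);YAW=-.0735
RD=np.array([[np.cos(YAW),-np.sin(YAW)],[np.sin(YAW),np.cos(YAW)]])
def deck(xy): return RD.T@(np.asarray(xy)[:2]-C)
def world(l): return C+RD@np.asarray(l)[:2]
def st():
    from workcell import bot
    s=bot.read_state(); T=Rn.from_rotvec(s["tcp_rot"]).as_matrix()
    print("t",round(s["time"],2),"pos",s["tool_pos"].round(4),"deck",deck(s["tool_pos"]).round(4),"toolx yaw",round(np.arctan2(T[1,0],T[0,0]),4),"tz",T[:,2].round(3),"F",s["wrist_force"].round(1),"w",round(s["width"]*85.4,1),"g",round(s["grip_force"],1),"q",s["q"].round(2))
    return s,T
def go(target,s=None):
    s,T=st(); print("tool-axes mm:",(T.T@(np.asarray(target)-s["tool_pos"])*1000).round(1))
E
python3 -c "
from h import *
go([*world([-.130,-.150]),.008])"
```

```text
t 1.77 pos [ 0.4777 -0.1782  0.1537] deck [-0.1384 -0.1662] toolx yaw -0.0677 tz [-0.005  0.002 -1.   ] F [ 0.2 -0.5  1.1] w 50.2 g 0.0 q [-0.41  0.02  2.03 -0.    1.1   1.23]
tool-axes mm: [  9.1 -15.9 145.6]
```

play_rows(moves=[[[0,0,0,0.09,-0.16,0,50],[0,0,0,0,0,0.37,50],[0,0,0,0,0,0.37,50],[0,0,0,0,0,0.3,50],[0,0,0,0,0,0,50]]])

```text
time: 2.18
tool_pos: [0.4844, -0.1647, 0.047]
tcp_rot: [-3.137, 0.116, 0.015]
wrist_force: [-1.6, 0.2, -1.7]
width: 0.583
grip_force: 0.0
```

```bash
python3 -c "
from h import *
go([*world([-.130,-.150]),.008])"
```

```text
t 2.18 pos [ 0.4844 -0.1647  0.047 ] deck [-0.1327 -0.1523] toolx yaw -0.0737 tz [-0.009  0.003 -1.   ] F [-1.6  0.2 -1.7] w 49.7 g 0.0 q [-0.38  0.16  2.11 -0.    0.89  1.27]
tool-axes mm: [ 3.1 -2.2 39. ]
```

play_rows(moves=[[[0,0,0,0.03,-0.02,0.2,50],[0,0,0,0,0,0.18,50],[0,0,0,0,0,0,50],[0,0,0,0,0,0,24],[0,0,0,0,0,0,24]]])

```text
time: 2.6
tool_pos: [0.4932, -0.1623, 0.016]
tcp_rot: [-3.136, 0.121, -0.002]
wrist_force: [-0.9, 8.2, 7.4]
width: 0.334
grip_force: 28.9
```

play_rows(moves=[[[0,0,0,0,0,0,20],[0,0,0,0,0,0,20],[0,0,0,0,0,0,20],[0,0,0,0,0,0,20],[0,0,0,0,0,0,20]]])

```text
time: 3.02
tool_pos: [0.4933, -0.1623, 0.0162]
tcp_rot: [-3.137, 0.119, -0.003]
wrist_force: [0.2, 6.0, 1.0]
width: 0.331
grip_force: 29.5
```

```bash
python3 -c "
from h import *
go([*world([-.147,-.150]),.008])"
```

```text
t 3.02 pos [ 0.4933 -0.1623  0.0162] deck [-0.124  -0.1492] toolx yaw -0.0756 tz [ 0.002  0.002 -1.   ] F [0.2 6.  1. ] w 28.3 g 29.5 q [-0.37  0.21  2.12  0.    0.82  1.28]
tool-axes mm: [-23.    0.8   8.1]
```

play_rows(moves=[[[0,0,0,-0.08,0,0,20],[0,0,0,-0.08,0,0,20],[0,0,0,-0.06,0,0,20],[0,0,0,0,0,0,20],[0,0,0,0,0,0,20]]])

```text
time: 3.43
tool_pos: [0.4766, -0.1613, 0.0166]
tcp_rot: [-3.138, 0.121, -0.022]
wrist_force: [16.8, 8.7, -13.8]
width: 0.33
grip_force: 32.3
```

```bash
python3 -c "
from h import *
go([*world([-.147,-.150]),.008])"
```

```text
t 3.43 pos [ 0.4766 -0.1613  0.0166] deck [-0.1407 -0.1494] toolx yaw -0.0774 tz [ 0.014  0.    -1.   ] F [ 16.8   8.7 -13.8] w 28.2 g 32.3 q [-0.38  0.18  2.16  0.01  0.8   1.26]
tool-axes mm: [-6.4  0.6  8.5]
```

play_rows(moves=[[[0,0,0,0.03,0,0,50],[0,0,0,0,0,0,50],[0,0,0,0,0,-0.2,50],[0,0,0,0,0,-0.3,50],[0,0,0,0.1,-0.25,0,50]]])

```text
time: 3.85
tool_pos: [0.4884, -0.142, 0.0704]
tcp_rot: [3.134, -0.12, 0.014]
wrist_force: [2.2, -1.0, -0.4]
width: 0.585
grip_force: 0.0
```

play_rows(moves=[[[0,0,0,0.12,-0.37,0,50],[0,0,0,0,-0.38,0,50],[0,0,0,0,0,0,50],[0,0,0,0,0,0,50],[0,0,0,0,0,0,50]]])

```text
time: 4.27
tool_pos: [0.503, -0.0643, 0.0649]
tcp_rot: [3.139, -0.115, 0.002]
wrist_force: [-0.3, -0.5, -0.7]
width: 0.583
grip_force: 0.0
```

```bash
python3 -c "
from h import *
go([*world([-.120,-.050]),.010])"
```

```text
t 4.27 pos [ 0.503  -0.0643  0.0649] deck [-0.1215 -0.0508] toolx yaw -0.073 tz [ 0.001 -0.001 -1.   ] F [-0.3 -0.5 -0.7] w 49.8 g 0.0 q [-0.18  0.12  2.11 -0.    0.91  1.47]
tool-axes mm: [ 1.4 -0.8 54.9]
```

play_rows(moves=[[[0,0,0,0.01,0,0.28,50],[0,0,0,0,0,0.27,50],[0,0,0,0,0,0,50],[0,0,0,0,0,0,20],[0,0,0,0,0,0,20]]])

```text
time: 4.68
tool_pos: [0.5032, -0.0627, 0.0093]
tcp_rot: [-3.135, 0.123, 0.002]
wrist_force: [-0.3, 9.2, -3.8]
width: 0.339
grip_force: 29.9
```

play_rows(moves=[[[0,0,0,0,0,0,20],[0,0,0,0,0,0,20],[0,0,0,-0.1,0,0,20],[0,0,0,-0.1,0,0,20],[0,0,0,-0.08,0,0,20]]])

```text
time: 5.1
tool_pos: [0.4758, -0.0608, 0.0095]
tcp_rot: [-3.137, 0.12, -0.002]
wrist_force: [4.0, 6.9, -9.8]
width: 0.337
grip_force: 32.0
```

play_rows(moves=[[[0,0,0,-0.05,0,0,20],[0,0,0,0,0,0,20],[0,0,0,0,0,0,20]]])

```text
time: 5.35
tool_pos: [0.4743, -0.0607, 0.0098]
tcp_rot: [-3.137, 0.12, -0.013]
wrist_force: [12.3, 8.2, -20.1]
width: 0.335
grip_force: 32.9
```

```bash
python3 -c "
from h import *
go([*world([-.147,-.050]),.010])"
```

```text
t 5.35 pos [ 0.4743 -0.0607  0.0098] deck [-0.1504 -0.0492] toolx yaw -0.0766 tz [ 0.009  0.002 -1.   ] F [ 12.3   8.2 -20.1] w 28.6 g 32.9 q [-0.18  0.15  2.21  0.    0.78  1.46]
tool-axes mm: [ 3.4  0.7 -0.2]
```

play_rows(moves=[[[0,0,0,0.03,0,0,50],[0,0,0,0,0,0,50],[0,0,0,0,0,-0.25,50],[0,0,0,0,0,-0.3,50],[0,0,0,0.1,-0.25,0,50]]])

```text
time: 5.77
tool_pos: [0.4891, -0.0409, 0.0704]
tcp_rot: [3.136, -0.121, 0.014]
wrist_force: [0.8, 0.2, 0.5]
width: 0.586
grip_force: 0.0
```

play_rows(moves=[[[0,0,0,0.05,-0.37,0,50],[0,0,0,0,-0.38,0,50],[0,0,0,0,0,0,50],[0,0,0,0,0,0,50],[0,0,0,0,0,0,50]]])

```text
time: 6.18
tool_pos: [0.4966, 0.0365, 0.0649]
tcp_rot: [3.139, -0.115, 0.002]
wrist_force: [-0.4, -0.9, -0.5]
width: 0.584
grip_force: 0.0
```

```bash
python3 -c "
from h import *
go([*world([-.135,.050]),.010])"
```

```text
t 6.18 pos [0.4966 0.0365 0.0649] deck [-0.1353  0.0493] toolx yaw -0.0733 tz [ 0.001 -0.001 -1.   ] F [-0.4 -0.9 -0.5] w 49.9 g 0.0 q [ 0.02  0.1   2.13 -0.    0.91  1.67]
tool-axes mm: [ 0.3 -0.7 54.9]
```

play_rows(moves=[[[0,0,0,0,0,0.28,50],[0,0,0,0,0,0.27,50],[0,0,0,0,0,0,50],[0,0,0,0,0,0,20],[0,0,0,0,0,0,20]]])

```text
time: 6.6
tool_pos: [0.4961, 0.038, 0.0095]
tcp_rot: [-3.135, 0.123, 0.001]
wrist_force: [-0.1, 8.7, -9.3]
width: 0.338
grip_force: 30.3
```

play_rows(moves=[[[0,0,0,0,0,0,20],[0,0,0,0,0,0,20],[0,0,0,0.1,0,0,20],[0,0,0,0.1,0,0,20],[0,0,0,0.08,0,0,20]]])

```text
time: 7.02
tool_pos: [0.5232, 0.0361, 0.0094]
tcp_rot: [-3.137, 0.12, 0.004]
wrist_force: [-1.9, 8.9, -5.0]
width: 0.339
grip_force: 30.8
```

play_rows(moves=[[[0,0,0,0.05,0,0,20],[0,0,0,0,0,0,20],[0,0,0,0,0,0,20]]])

```text
time: 7.27
tool_pos: [0.5231, 0.0361, 0.0091]
tcp_rot: [-3.136, 0.119, 0.02]
wrist_force: [-14.7, 10.0, 8.3]
width: 0.331
grip_force: 31.8
```

```bash
python3 -c "
from h import *
go([*world([-.107,.050]),.010])"
```

```text
t 7.27 pos [0.5231 0.0361 0.0091] deck [-0.1088  0.0509] toolx yaw -0.076 tz [-0.013  0.003 -1.   ] F [-14.7  10.    8.3] w 28.3 g 31.8 q [0.02 0.24 2.1  0.   0.82 1.66]
tool-axes mm: [ 1.8  0.9 -1. ]
```

play_rows(moves=[[[0,0,0,-0.04,0,0,50],[0,0,0,0,0,0,50],[0,0,0,0,0,-0.25,50],[0,0,0,0,0,-0.3,50],[0,0,0,-0.1,-0.25,0,50]]])

```text
time: 7.68
tool_pos: [0.5247, 0.0578, 0.0716]
tcp_rot: [3.139, -0.122, 0.024]
wrist_force: [2.5, 0.3, 1.7]
width: 0.587
grip_force: 0.0
```

play_rows(moves=[[[0,0,0,-0.1,-0.37,0,50],[0,0,0,0,-0.37,0,50],[0,0,0,0,0,0,50],[0,0,0,0,0,0,50],[0,0,0,0,0,0,50]]])

```text
time: 8.1
tool_pos: [0.5136, 0.1347, 0.0651]
tcp_rot: [3.139, -0.115, 0.004]
wrist_force: [0.4, -0.7, -0.4]
width: 0.586
grip_force: 0.0
```

```bash
python3 -c "
from h import *
go([*world([-.127,.150]),.010])"
```

```text
t 8.1 pos [0.5136 0.1347 0.0651] deck [-0.1255  0.1485] toolx yaw -0.0735 tz [ 0.002 -0.    -1.   ] F [ 0.4 -0.7 -0.4] w 50.1 g 0.0 q [ 0.21  0.16  2.07 -0.    0.92  1.85]
tool-axes mm: [-1.6 -1.5 55.1]
```

play_rows(moves=[[[0,0,0,-0.01,-0.01,0.28,50],[0,0,0,0,0,0.27,50],[0,0,0,0,0,0,50],[0,0,0,0,0,0,20],[0,0,0,0,0,0,20]]])

```text
time: 8.52
tool_pos: [0.5121, 0.1372, 0.0095]
tcp_rot: [-3.135, 0.122, -0.001]
wrist_force: [-0.2, 7.3, -13.0]
width: 0.336
grip_force: 30.8
```

play_rows(moves=[[[0,0,0,0,0,0,20],[0,0,0,0,0,0,20],[0,0,0,0.1,0,0,20],[0,0,0,0.1,0,0,20],[0,0,0,0.05,0,0,20]]])

```text
time: 8.93
tool_pos: [0.5314, 0.1357, 0.0089]
tcp_rot: [-3.137, 0.121, 0.019]
wrist_force: [-25.0, 12.9, 14.9]
width: 0.341
grip_force: 33.1
```

play_rows(moves=[[[0,0,0,0,0,0,20],[0,0,0,0,0,0,20],[0,0,0,0,0,0,20]]])

```text
time: 9.18
tool_pos: [0.5313, 0.1358, 0.0091]
tcp_rot: [-3.137, 0.119, 0.017]
wrist_force: [-14.1, 9.6, 5.0]
width: 0.336
grip_force: 32.1
```

```bash
python3 -c "
from h import *
go([*world([-.107,.150]),.010])"
```

```text
t 9.18 pos [0.5313 0.1358 0.0091] deck [-0.108   0.1509] toolx yaw -0.0758 tz [-0.01   0.002 -1.   ] F [-14.1   9.6   5. ] w 28.7 g 32.1 q [0.2  0.27 2.05 0.01 0.83 1.84]
tool-axes mm: [ 1.   0.9 -0.9]
```

play_rows(moves=[[[0,0,0,-0.04,0,0,50],[0,0,0,0,0,0,50],[0,0,0,0,0,-0.4,50],[0,0,0,0,0,-0.4,50],[0,0,0,0,0,-0.4,50]]])

```text
time: 9.6
tool_pos: [0.533, 0.1337, 0.1312]
tcp_rot: [3.139, -0.118, 0.002]
wrist_force: [0.7, 0.6, -0.8]
width: 0.587
grip_force: 0.0
```

play_rows(moves=[[[0,0,0,0,0,-0.4,50],[0,0,0,0,0,-0.4,50],[0,0,0,0,0,-0.2,50],[0,0,0,0,0,0,50],[0,0,0,0,0,0,50]]])

```text
time: 10.02
tool_pos: [0.5348, 0.1342, 0.2329]
tcp_rot: [-3.138, 0.118, -0.012]
wrist_force: [-0.4, 0.5, -0.0]
width: 0.584
grip_force: 0.0
```

Run:
```python
from workcell import bot, vision
from h import *
st()
t=vision.read_camera("top"); s=vision.read_camera("side"); np.savez("top1.npz",**t); np.savez("side1.npz",**s)
a=cv2.resize(t["image"][215:275,155:240],None,fx=6,fy=6,interpolation=2)[:, :480]
b=cv2.resize(s["image"][270:370,330:410],None,fx=3.6,fy=3.6,interpolation=2)
h=min(a.shape[0],b.shape[0]);u=np.hstack([a[:h],b[:h]])
d=cv2.resize(t["image"][175:240,265:425],None,fx=3.5,fy=3.5,interpolation=2)
w=max(u.shape[1],d.shape[1]);f=lambda i:np.pad(i,((0,0),(0,w-i.shape[1]),(0,0)))
o=np.vstack([f(u),f(d)]);print(o.shape,u.shape); cv2.imwrite("pics/c2.png",o[:,:,::-1])
```

```text
t 10.02 pos [0.5348 0.1342 0.2329] deck [-0.1044  0.1495] toolx yaw -0.075 tz [ 0.008  0.001 -1.   ] F [-0.4  0.5 -0. ] w 49.9 g 0.0 q [ 0.2   0.02  1.87 -0.    1.24  1.85]
(588, 768, 3) (360, 768, 3)
```

View pics/c2.png

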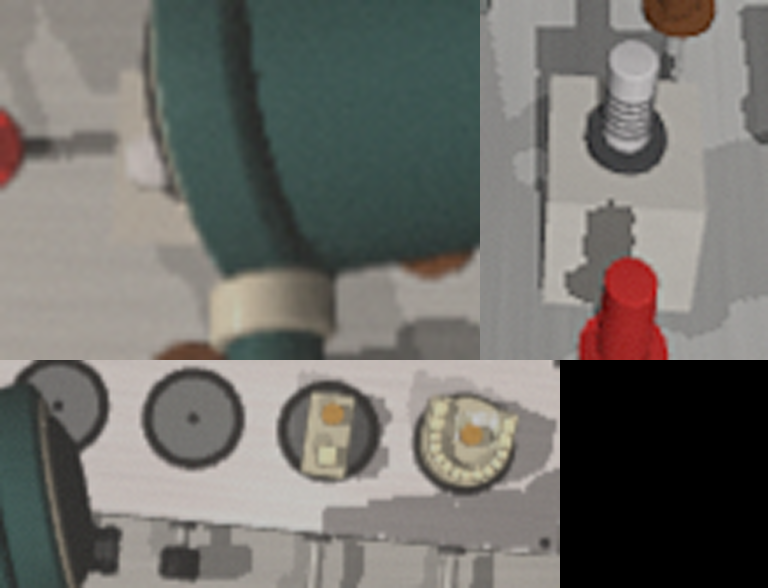

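The steel stylus still hangs in its stand: collar at side pixel (370.6,307.5), grip top at (372.8,284.4). The casts have not moved, and the knobs are where I set them. Next I compute the stylus position from both views.

Run:
```python
from h import *
t=load("top0.npz");s=load("side1.npz")
def tri(a,b):
    P=[c["K"]@np.c_[c["R"],c["t"]] for c in(t,s)]
    X=cv2.triangulatePoints(P[0],P[1],np.float64(a).reshape(2,1),np.float64(b).reshape(2,1)).ravel();return (X[:3]/X[3]).round(4)
print("collar",tri((187.7,240.8),(370.4,307.2)),p2w(t,(187.7,240.8),.091)[:2],p2w(s,(370.4,307.2),.091)[:2])
print("top",tri((180.2,241.4),(372.6,284.1)),p2w(t,(180.2,241.4),.145)[:2],p2w(s,(372.6,284.1),.145)[:2])
g=cv2.cvtColor(t["image"],cv2.COLOR_RGB2GRAY)[225:260,170:206];
H=cv2.cvtColor(t["image"],cv2.COLOR_RGB2HSV)
m=((H[...,2]>105)&(H[...,0]<30)&(H[...,1]>18)).astype(np.uint8)
print("white col range row 232:",g[7].tolist())
print(g[28].tolist()); print(g[:,30].tolist())
go([.4985,.346,.15])
```

```text
collar [0.4976 0.3464 0.0884] [0.49815253 0.34559159] [0.49725396 0.34822969]
top [0.4974 0.3452 0.1472] [0.49752656 0.34593372] [0.49708014 0.34340975]
white col range row 232: [147, 149, 151, 151, 159, 171, 174, 175, 176, 175, 162, 152, 154, 153, 155, 154, 156, 149, 143, 146, 155, 158, 172, 174, 176, 177, 176, 175, 175, 176, 176, 178, 175, 114, 73, 68]
[150, 149, 150, 159, 175, 176, 175, 177, 176, 176, 177, 176, 175, 176, 176, 176, 177, 179, 179, 177, 178, 177, 178, 177, 177, 177, 176, 176, 177, 178, 175, 176, 116, 73, 69, 67]
[129, 131, 147, 176, 178, 175, 175, 176, 176, 175, 163, 122, 121, 123, 121, 122, 120, 121, 120, 121, 139, 177, 178, 177, 178, 179, 177, 176, 175, 178, 173, 158, 150, 150, 153]
t 10.12 pos [0.5322 0.1339 0.2287] deck [-0.1069  0.1491] toolx yaw -0.0748 tz [-0. -0. -1.] F [0.1 0.6 0.1] w 50.0 g 0.0 q [ 0.2   0.03  1.88 -0.    1.24  1.85]
tool-axes mm: [ -49.5 -209.    78.6]
```

play_rows(moves=[[[0,0,0,-0.084,-0.348,0,50],[0,0,0,-0.084,-0.348,0,50],[0,0,0,-0.084,-0.348,0,50],[0,0,0,-0.084,-0.348,0,50],[0,0,0,-0.084,-0.348,0,50]]])

```text
time: 10.53
tool_pos: [0.502, 0.3117, 0.2264]
tcp_rot: [3.137, -0.118, -0.005]
wrist_force: [0.6, -0.2, 0.3]
width: 0.583
grip_force: 0.0
```

play_rows(moves=[[[0,0,0,-0.084,-0.348,0,50],[0,0,0,0,0,0,50],[0,0,0,0,0,0,50],[0,0,0,0,0,0,50]]])

```text
time: 10.87
tool_pos: [0.4968, 0.3456, 0.2268]
tcp_rot: [3.137, -0.115, -0.004]
wrist_force: [0.5, -0.5, 0.3]
width: 0.584
grip_force: 0.0
```

```bash
python3 -c "
from h import *
go([.4976,.3458,.101])"
```

```text
t 10.87 pos [0.4968 0.3456 0.2268] deck [-0.1578  0.3576] toolx yaw -0.0735 tz [-0.003 -0.003 -1.   ] F [ 0.5 -0.5  0.3] w 49.9 g 0.0 q [ 0.57  0.14  1.76 -0.    1.25  2.21]
tool-axes mm: [  1.1  -0.6 125.8]
```

play_rows(moves=[[[0,0,0,0.01,0,0.36,50],[0,0,0,0,0,0.36,50],[0,0,0,0,0,0.36,50],[0,0,0,0,0,0.18,50],[0,0,0,0,0,0,50]]])

```text
time: 11.28
tool_pos: [0.4947, 0.3417, 0.0962]
tcp_rot: [3.132, -0.12, -0.016]
wrist_force: [-0.4, -0.4, -0.8]
width: 0.588
grip_force: 0.0
```

```bash
python3 -c "
from h import *
go([.4976,.3458,.101])"
```

```text
t 11.28 pos [0.4947 0.3417 0.0962] deck [-0.1596  0.3535] toolx yaw -0.0764 tz [-0.01  -0.007 -1.   ] F [-0.4 -0.4 -0.8] w 50.3 g 0.0 q [ 0.56  0.25  1.88 -0.    1.02  2.21]
tool-axes mm: [ 2.5 -4.3 -4.9]
```

play_rows(moves=[[[0,0,0,0,0,-0.02,50],[0,0,0,0,0,0,50],[0,0,0,0,0,0,50]]])

```text
time: 11.53
tool_pos: [0.5008, 0.3469, 0.1078]
tcp_rot: [-3.137, 0.118, -0.006]
wrist_force: [-0.0, 0.5, 0.0]
width: 0.586
grip_force: 0.0
```

```bash
python3 -c "
from h import *
go([.4976,.3458,.101])"
```

```text
t 11.53 pos [0.5008 0.3469 0.1078] deck [-0.1539  0.3592] toolx yaw -0.0751 tz [ 0.004  0.003 -1.   ] F [-0.   0.5  0. ] w 50.0 g 0.0 q [ 0.57  0.24  1.87 -0.    1.02  2.21]
tool-axes mm: [-3.1  1.4  6.8]
```

play_rows(moves=[[[0,0,0,-0.02,0.01,0.05,50],[0,0,0,0,0,0,50],[0,0,0,0,0,0,50],[0,0,0,0,0,0,50]]])

```text
time: 11.87
tool_pos: [0.4966, 0.3457, 0.1004]
tcp_rot: [-3.139, 0.116, -0.001]
wrist_force: [0.1, -0.7, 0.9]
width: 0.585
grip_force: 0.0
```

```bash
python3 -c "
from h import *
go([.4976,.3458,.101])"
```

```text
t 11.87 pos [0.4966 0.3457 0.1004] deck [-0.1579  0.3577] toolx yaw -0.074 tz [ 0.001  0.    -1.   ] F [ 0.1 -0.7  0.9] w 50.0 g 0.0 q [0.57 0.25 1.88 0.   1.01 2.21]
tool-axes mm: [ 0.9 -0.2 -0.6]
```

Well aligned and upright. I close with a firm grip.

play_rows(moves=[[[0,0,0,0,0,0,15],[0,0,0,0,0,0,15],[0,0,0,0,0,0,15],[0,0,0,0,0,0,15],[0,0,0,0,0,0,15]]], newtons=60)

```text
time: 12.28
tool_pos: [0.4969, 0.3458, 0.1003]
tcp_rot: [-3.139, 0.116, -0.001]
wrist_force: [0.7, 0.2, 1.8]
width: 0.242
grip_force: 58.6
```

```bash
python3 -c "
from h import *
st()"
```

```text
t 12.28 pos [0.4969 0.3458 0.1003] deck [-0.1577  0.3578] toolx yaw -0.0741 tz [ 0.001  0.    -1.   ] F [0.7 0.2 1.8] w 20.7 g 58.6 q [0.57 0.25 1.88 0.   1.01 2.21]
```

play_rows(moves=[[[0,0,0,0,0,-0.2,15],[0,0,0,0,0,-0.3,15],[0,0,0,0,0,-0.35,15],[0,0,0,0,0,-0.35,15],[0,0,0,0,0,0,15]]])

```text
time: 12.7
tool_pos: [0.5005, 0.348, 0.2286]
tcp_rot: [-3.132, 0.116, -0.017]
wrist_force: [1.4, 0.9, 0.7]
width: 0.245
grip_force: 58.7
```

Run:
```python
from workcell import vision
from h import *
st()
t=vision.read_camera("top");np.savez("top2.npz",**t)
H=cv2.cvtColor(t["image"],cv2.COLOR_RGB2HSV);m=((H[...,1]>95)&(H[...,2]>80)).astype(np.uint8)
k=m*0;k[170:225,330:430]=m[170:225,330:430]
n,L,s_,ce=cv2.connectedComponentsWithStats(k)
for i in range(1,n):
    if s_[i,4]>8: print(ce[i].round(1),s_[i,4],p2w(t,ce[i],.074)[:2].round(4),deck(p2w(t,ce[i],.074)).round(4))
```

```text
t 12.7 pos [0.5005 0.348  0.2286] deck [-0.1543  0.3602] toolx yaw -0.0742 tz [ 0.011  0.007 -1.   ] F [1.4 0.9 0.7] w 20.9 g 58.7 q [ 0.57  0.13  1.76 -0.    1.23  2.21]
[359.6 189.8] 28 [ 0.6339 -0.0719] [ 0.0097 -0.0487]
[399.3 195.9] 29 [ 0.621  -0.1715] [ 0.0041 -0.149 ]
```

play_rows(moves=[[[0,0,0,0.115,0.362,0,15],[0,0,0,0.115,0.362,0,15],[0,0,0,0.115,0.362,0,15],[0,0,0,0.115,0.362,0,15],[0,0,0,0.115,0.362,0,15]]])

```text
time: 13.17
tool_pos: [0.5394, 0.1589, 0.2179]
tcp_rot: [3.139, -0.115, -0.004]
wrist_force: [1.2, -1.0, -0.7]
width: 0.241
grip_force: 58.9
```

play_rows(moves=[[[0,0,0,0.115,0.362,0,15],[0,0,0,0.115,0.362,0,15],[0,0,0,0.115,0.362,0,15],[0,0,0,0.115,0.362,0,15],[0,0,0,0.115,0.362,0,15]]])

```text
time: 13.58
tool_pos: [0.5834, -0.0258, 0.2179]
tcp_rot: [-3.139, 0.117, 0.005]
wrist_force: [0.9, -0.1, 0.1]
width: 0.242
grip_force: 58.9
```

play_rows(moves=[[[0,0,0,0.115,0.362,0,15],[0,0,0,0.115,0.362,0,15],[0,0,0,0.115,0.362,0,15],[0,0,0,0.115,0.362,0,15],[0,0,0,0,0,0,15]]])

```text
time: 14.0
tool_pos: [0.6195, -0.1784, 0.2176]
tcp_rot: [3.136, -0.124, -0.003]
wrist_force: [0.1, 0.1, -0.6]
width: 0.242
grip_force: 59.1
```

play_rows(moves=[[[0,0,0,0,0,0,15],[0,0,0,0,0,0,15],[0,0,0,0,0,0,15],[0,0,0,0,0,0,15]]])

```text
time: 14.33
tool_pos: [0.6191, -0.1703, 0.2193]
tcp_rot: [-3.139, 0.114, 0.002]
wrist_force: [0.8, -0.8, -0.8]
width: 0.24
grip_force: 59.1
```

Run:
```python
from workcell import vision
from h import *
go([.621,-.1717,.1593])
s=vision.read_camera("side");t=vision.read_camera("top")
a=cv2.resize(s["image"][60:190,260:400],None,fx=4,fy=4,interpolation=2)
b=cv2.resize(t["image"][150:280,300:350],None,fx=4,fy=4,interpolation=2)
cv2.imwrite("pics/c3.png",np.hstack([a,b])[:,:,::-1])
```

```text
t 14.33 pos [ 0.6191 -0.1703  0.2193] deck [ 0.0021 -0.148 ] toolx yaw -0.0726 tz [-0.001  0.001 -1.   ] F [ 0.8 -0.8 -0.8] w 20.5 g 59.1 q [-0.31  0.21  1.69  0.    1.24  1.34]
tool-axes mm: [ 2.   1.3 60. ]
```

View pics/c3.png

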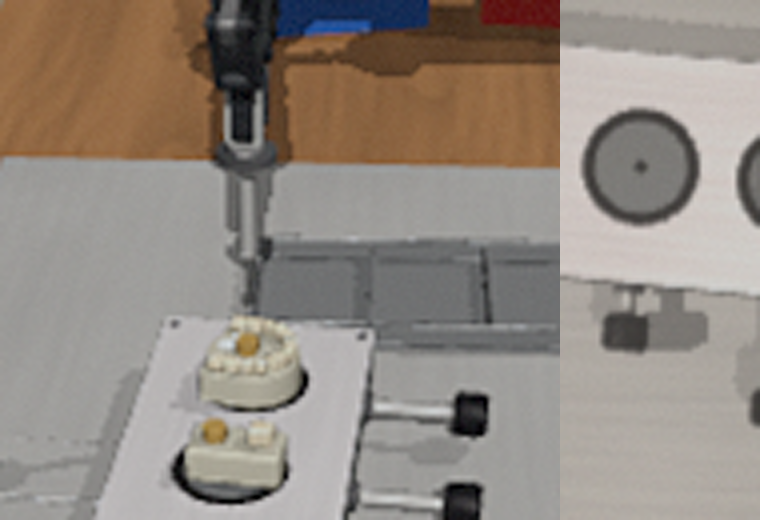

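The stylus is held upright above the full cast's disc (disc at side pixel about (321.5,146)), and knobs 3 and 4 are fully out. I descend, the last part slowly.

play_rows(moves=[[[0,0,0,0.02,0.01,0.2,15],[0,0,0,0,0,0.2,15],[0,0,0,0,0,0.1,15],[0,0,0,0,0,0,15],[0,0,0,0,0,0,15]]])

```text
time: 14.85
tool_pos: [0.621, -0.1723, 0.1693]
tcp_rot: [-3.139, 0.115, 0.003]
wrist_force: [0.7, 0.2, -0.7]
width: 0.24
grip_force: 59.1
```

play_rows(moves=[[[0,0,0,0,0,0,15],[0,0,0,0,0,0,15],[0,0,0,0,0,0,15]]])

```text
time: 15.1
tool_pos: [0.6224, -0.1732, 0.1715]
tcp_rot: [3.139, -0.116, 0.004]
wrist_force: [0.1, 0.0, -1.1]
width: 0.24
grip_force: 59.1
```

Run:
```python
from h import *
go([.621,-.1717,.1593])
```

```text
t 15.1 pos [ 0.6224 -0.1732  0.1715] deck [ 0.0056 -0.1506] toolx yaw -0.0741 tz [ 0.002 -0.001 -1.   ] F [ 0.1  0.  -1.1] w 20.5 g 59.1 q [-0.31  0.25  1.73  0.    1.16  1.33]
tool-axes mm: [-1.6 -1.4 12.2]
```

play_rows(moves=[[[0,0,0,-0.01,-0.01,0.03,15],[0,0,0,0,0,0.03,15],[0,0,0,0,0,0.02,15],[0,0,0,0,0,0.02,15],[0,0,0,0,0,0,15]]])

```text
time: 15.52
tool_pos: [0.6203, -0.1718, 0.1592]
tcp_rot: [-3.139, 0.117, 0.001]
wrist_force: [0.7, 1.0, -1.2]
width: 0.24
grip_force: 59.1
```

play_rows(moves=[[[0,0,0,0,0,0.01,15],[0,0,0,0,0,0,15],[0,0,0,0,0,0,15]]])

```text
time: 15.77
tool_pos: [0.6206, -0.1719, 0.159]
tcp_rot: [-3.139, 0.116, 0.0]
wrist_force: [0.0, 0.4, -0.2]
width: 0.243
grip_force: 59.1
```

Run:
```python
from h import *
go([.621,-.1717,.1593])
```

```text
t 15.77 pos [ 0.6206 -0.1719  0.159 ] deck [ 0.0037 -0.1494] toolx yaw -0.0742 tz [-0.  0. -1.] F [ 0.   0.4 -0.2] w 20.7 g 59.1 q [-0.31  0.26  1.75  0.    1.14  1.34]
tool-axes mm: [ 0.4 -0.2 -0.3]
```

play_rows(moves=[[[0,0,0,0,0,0.01,15],[0,0,0,0,0,0,15],[0,0,0,0,0,0,15],[0,0,0,0,0,0,15]]])

```text
time: 16.1
tool_pos: [0.6209, -0.1719, 0.1587]
tcp_rot: [3.139, -0.117, 0.001]
wrist_force: [-0.8, 1.2, 4.5]
width: 0.238
grip_force: 59.4
```

play_rows(moves=[[[0,0,0,0,0,0.01,15],[0,0,0,0,0,0,15],[0,0,0,0,0,0,15],[0,0,0,0,0,0,15]]])

```text
time: 16.43
tool_pos: [0.6211, -0.172, 0.1585]
tcp_rot: [3.139, -0.116, 0.002]
wrist_force: [-2.4, 1.2, 8.3]
width: 0.243
grip_force: 59.9
```

Contact at 4–8 N. I rest here about a second, then move on to the die cast's disc.

play_rows(moves=[[[0,0,0,0,0,0,15],[0,0,0,0,0,0,15],[0,0,0,0,0,0,15],[0,0,0,0,0,0,15],[0,0,0,0,0,0,15]]])

```text
time: 16.85
tool_pos: [0.6211, -0.172, 0.1585]
tcp_rot: [3.139, -0.116, 0.002]
wrist_force: [-2.3, 0.7, 8.6]
width: 0.246
grip_force: 59.9
```

play_rows(moves=[[[0,0,0,0,0,0,15],[0,0,0,0,0,0,15],[0,0,0,0,0,0,15],[0,0,0,0,0,0,15],[0,0,0,0,0,0,15]]])

```text
time: 17.27
tool_pos: [0.6211, -0.172, 0.1585]
tcp_rot: [3.139, -0.116, 0.002]
wrist_force: [-2.4, 1.5, 8.1]
width: 0.244
grip_force: 59.9
```

play_rows(moves=[[[0,0,0,0,0,-0.1,15],[0,0,0,0,0,-0.2,15],[0,0,0,0,0,-0.2,15],[0,0,0,0,0,0,15],[0,0,0,0,0,0,15]]])

```text
time: 17.68
tool_pos: [0.6216, -0.1722, 0.2081]
tcp_rot: [3.139, -0.117, 0.005]
wrist_force: [0.7, -0.3, -1.7]
width: 0.247
grip_force: 59.1
```

Run:
```python
from workcell import vision
from h import *
t=vision.read_camera("top");cv2.imwrite("pics/x.png",t["image"][:,:,::-1])
H=cv2.cvtColor(t["image"],cv2.COLOR_RGB2HSV);m=((H[...,1]>95)&(H[...,2]>80)).astype(np.uint8)
k=m*0;k[170:225,330:430]=m[170:225,330:430]
n,L,s_,ce=cv2.connectedComponentsWithStats(k)
for i in range(1,n):
    if s_[i,4]>8: print(ce[i].round(1),s_[i,4],p2w(t,ce[i],.074)[:2].round(4))
s=vision.read_camera("side");np.savez("side3.npz",**s)
H=cv2.cvtColor(s["image"],cv2.COLOR_RGB2HSV);m=((H[...,1]>110)&(H[...,2]>80)).astype(np.uint8)
k=m*0;k[130:200,280:350]=m[130:200,280:350]
n,L,s_,ce=cv2.connectedComponentsWithStats(k)
for i in range(1,n):
    if s_[i,4]>8: print("side",ce[i].round(1),s_[i,4],p2w(s,ce[i],.074)[:2].round(4))
go([.6339,-.0721,.1585])
```

```text
[359.7 190. ] 28 [ 0.6335 -0.0722]
[399.3 195.9] 29 [ 0.6209 -0.1714]
side [321.6 146. ] 23 [ 0.6202 -0.1629]
side [313.2 167.4] 27 [ 0.633  -0.0645]
t 17.78 pos [ 0.6199 -0.1717  0.2054] deck [ 0.003  -0.1493] toolx yaw -0.0742 tz [-0.002  0.001 -1.   ] F [-0.5  0.2 -1. ] w 20.8 g 59.1 q [-0.31  0.22  1.7  -0.    1.22  1.34]
tool-axes mm: [   6.7 -100.3   47. ]
```

play_rows(moves=[[[0,0,0,0.02,-0.3,0,15],[0,0,0,0.02,-0.35,0,15],[0,0,0,0.02,-0.353,0,15],[0,0,0,0,0,0.15,15],[0,0,0,0,0,0.15,15]]])

```text
time: 18.2
tool_pos: [0.6341, -0.07, 0.1758]
tcp_rot: [-3.139, 0.112, 0.0]
wrist_force: [0.4, -0.3, -1.2]
width: 0.245
grip_force: 59.2
```

play_rows(moves=[[[0,0,0,0,0,0,15],[0,0,0,0,0,0,15],[0,0,0,0,0,0,15],[0,0,0,0,0,0,15],[0,0,0,0,0,0,15]]])

```text
time: 18.62
tool_pos: [0.6346, -0.0729, 0.1778]
tcp_rot: [3.139, -0.118, 0.002]
wrist_force: [-0.0, -1.0, -0.9]
width: 0.236
grip_force: 59.2
```

Run:
```python
from h import *
go([.6337,-.0721,.1585])
```

```text
t 18.62 pos [ 0.6346 -0.0729  0.1778] deck [ 0.0104 -0.0497] toolx yaw -0.075 tz [ 0.001 -0.    -1.   ] F [-0.  -1.  -0.9] w 20.1 g 59.2 q [-0.15  0.23  1.74  0.    1.16  1.49]
tool-axes mm: [-1.  -0.8 19.3]
```

play_rows(moves=[[[0,0,0,-0.01,-0.01,0.06,15],[0,0,0,0,0,0.05,15],[0,0,0,0,0,0.04,15],[0,0,0,0,0,0.03,15],[0,0,0,0,0,0.01,15]]])

```text
time: 19.03
tool_pos: [0.6332, -0.0713, 0.1585]
tcp_rot: [3.139, -0.117, 0.0]
wrist_force: [-1.5, 0.3, 8.3]
width: 0.242
grip_force: 59.9
```

play_rows(moves=[[[0,0,0,0,0,0,15],[0,0,0,0,0,0,15],[0,0,0,0,0,0,15],[0,0,0,0,0,0,15]]])

```text
time: 19.37
tool_pos: [0.6332, -0.0713, 0.1587]
tcp_rot: [3.139, -0.116, 0.001]
wrist_force: [-2.2, 0.3, 5.4]
width: 0.239
grip_force: 59.8
```

Run:
```python
from h import *
go([.6337,-.0721,.1585])
```

```text
t 19.37 pos [ 0.6332 -0.0713  0.1587] deck [ 0.0089 -0.0482] toolx yaw -0.0741 tz [ 0. -0. -1.] F [-2.2  0.3  5.4] w 20.4 g 59.8 q [-0.15  0.25  1.76 -0.    1.13  1.49]
tool-axes mm: [0.5 0.8 0.2]
```

play_rows(moves=[[[0,0,0,0,0,0,15],[0,0,0,0,0,0,15],[0,0,0,0,0,0,15],[0,0,0,0,0,0,15],[0,0,0,0,0,0,15]]])

```text
time: 19.78
tool_pos: [0.6332, -0.0713, 0.1587]
tcp_rot: [3.139, -0.117, 0.001]
wrist_force: [-2.0, 0.7, 6.5]
width: 0.24
grip_force: 59.8
```

play_rows(moves=[[[0,0,0,0,0,0,15],[0,0,0,0,0,0,15],[0,0,0,0,0,0,15],[0,0,0,0,0,-0.1,15],[0,0,0,0,0,-0.2,15]]])

```text
time: 20.2
tool_pos: [0.6307, -0.0708, 0.1846]
tcp_rot: [-3.139, 0.116, 0.01]
wrist_force: [-0.5, -0.2, -1.1]
width: 0.239
grip_force: 59.2
```

play_rows(moves=[[[0,0,0,0,0,-0.3,15],[0,0,0,0,0,-0.15,15],[0,0,0,-0.151,-0.369,0,15],[0,0,0,-0.151,-0.369,0,15],[0,0,0,-0.151,-0.369,0,15]]])

```text
time: 20.62
tool_pos: [0.5962, 0.043, 0.2336]
tcp_rot: [-3.139, 0.12, -0.002]
wrist_force: [-0.4, 0.3, 0.4]
width: 0.241
grip_force: 59.3
```

play_rows(moves=[[[0,0,0,-0.151,-0.369,0,15],[0,0,0,-0.151,-0.369,0,15],[0,0,0,-0.151,-0.369,0,15],[0,0,0,-0.151,-0.369,0,15],[0,0,0,-0.151,-0.369,0,15]]])

```text
time: 21.03
tool_pos: [0.5336, 0.2338, 0.233]
tcp_rot: [-3.139, 0.117, -0.001]
wrist_force: [0.6, -0.1, -0.7]
width: 0.24
grip_force: 59.3
```

play_rows(moves=[[[0,0,0,-0.151,-0.369,0,15],[0,0,0,-0.151,-0.369,0,15],[0,0,0,-0.151,-0.369,0,15],[0,0,0,0,0,0,15],[0,0,0,0,0,0,15]]])

```text
time: 21.45
tool_pos: [0.4965, 0.348, 0.2327]
tcp_rot: [3.14, -0.11, -0.0]
wrist_force: [1.1, -0.1, -0.7]
width: 0.243
grip_force: 59.3
```

play_rows(moves=[[[0,0,0,0,0,0,15],[0,0,0,0,0,0,15],[0,0,0,0,0,0,15],[0,0,0,0,0,0,15],[0,0,0,0,0,0,15]]])

```text
time: 21.87
tool_pos: [0.4981, 0.3448, 0.233]
tcp_rot: [3.139, -0.119, 0.0]
wrist_force: [-0.2, -0.5, -0.3]
width: 0.239
grip_force: 59.3
```

Run:
```python
from h import *
go([.4969,.3458,.1003])
```

```text
t 21.87 pos [0.4981 0.3448 0.233 ] deck [-0.1565  0.3569] toolx yaw -0.076 tz [ 0. -0. -1.] F [-0.2 -0.5 -0.3] w 20.4 g 59.3 q [ 0.56  0.13  1.76 -0.    1.25  2.21]
tool-axes mm: [ -1.2  -0.9 132.7]
```

play_rows(moves=[[[0,0,0,-0.01,-0.01,0.2,15],[0,0,0,0,0,0.2,15],[0,0,0,0,0,0.15,15],[0,0,0,0,0,0,15],[0,0,0,0,0,0,15]]])

```text
time: 22.28
tool_pos: [0.4961, 0.346, 0.177]
tcp_rot: [3.138, -0.118, -0.003]
wrist_force: [-0.2, -0.0, -0.2]
width: 0.241
grip_force: 59.3
```

play_rows(moves=[[[0,0,0,0,0,0.15,15],[0,0,0,0,0,0.15,15],[0,0,0,0,0,0.15,15],[0,0,0,0,0,0.15,15],[0,0,0,0,0,0.1,15]]])

```text
time: 22.7
tool_pos: [0.4973, 0.3471, 0.1083]
tcp_rot: [-3.139, 0.117, -0.002]
wrist_force: [-0.5, -0.8, -1.5]
width: 0.242
grip_force: 59.3
```

play_rows(moves=[[[0,0,0,0,0,0.03,15],[0,0,0,0,0,0,15],[0,0,0,0,0,0,15],[0,0,0,0,0,0,15]]])

```text
time: 23.03
tool_pos: [0.4976, 0.3475, 0.1064]
tcp_rot: [-3.138, 0.117, -0.003]
wrist_force: [0.7, 0.9, -0.7]
width: 0.238
grip_force: 59.3
```

Run:
```python
from h import *
go([.4969,.3458,.1003])
```

```text
t 23.03 pos [0.4976 0.3475 0.1064] deck [-0.1572  0.3595] toolx yaw -0.0742 tz [ 0.002  0.001 -1.   ] F [ 0.7  0.9 -0.7] w 20.3 g 59.3 q [0.57 0.24 1.88 0.   1.02 2.21]
tool-axes mm: [-0.6  1.8  6.1]
```

play_rows(moves=[[[0,0,0,0,0.02,0.03,15],[0,0,0,0,0,0.02,15],[0,0,0,0,0,0.01,15],[0,0,0,0,0,0,15],[0,0,0,0,0,0,15]]])

```text
time: 23.45
tool_pos: [0.497, 0.345, 0.1002]
tcp_rot: [-3.139, 0.117, -0.002]
wrist_force: [-1.2, -1.7, 5.0]
width: 0.238
grip_force: 59.9
```

Run:
```python
from h import *
go([.4969,.3458,.1003])
```

```text
t 23.45 pos [0.497  0.345  0.1002] deck [-0.1576  0.357 ] toolx yaw -0.0742 tz [ 0.001  0.    -1.   ] F [-1.2 -1.7  5. ] w 20.4 g 59.9 q [ 0.57  0.25  1.88 -0.    1.01  2.21]
tool-axes mm: [-0.1 -0.8 -0.1]
```

play_rows(moves=[[[0,0,0,0,0,0,45],[0,0,0,0,0,0,45],[0,0,0,0,0,0,45],[0,0,0,0,0,0,45],[0,0,0,0,0,-0.2,45]]])

```text
time: 23.87
tool_pos: [0.4934, 0.343, 0.1144]
tcp_rot: [3.135, -0.116, -0.011]
wrist_force: [-0.6, -0.5, -0.0]
width: 0.525
grip_force: 0.0
```

play_rows(moves=[[[0,0,0,0,0,-0.4,50],[0,0,0,0,0,-0.4,50],[0,0,0,0,0,-0.2,50],[0,0,0,0,0,0,50],[0,0,0,0,0.2,0,50]]])

```text
time: 24.28
tool_pos: [0.4965, 0.328, 0.2214]
tcp_rot: [-3.135, 0.113, -0.007]
wrist_force: [0.7, -0.5, -0.1]
width: 0.586
grip_force: 0.0
```

play_rows(moves=[[[0,0,0,0.02,0.37,0,50],[0,0,0,0.02,0.37,0,50],[0,0,0,0.02,0.37,0,50],[0,0,0,0.02,0.37,0,50],[0,0,0,0.02,0.37,0,50]]])

```text
time: 24.7
tool_pos: [0.4902, 0.1381, 0.2176]
tcp_rot: [3.139, -0.115, -0.002]
wrist_force: [0.2, 0.2, 0.6]
width: 0.586
grip_force: 0.0
```

play_rows(moves=[[[0,0,0,0,0.37,0,50],[0,0,0,0,0.37,0,50],[0,0,0,0,0.37,0,50],[0,0,0,0,0.37,0,50],[0,0,0,0,0.37,0,50]]])

```text
time: 25.12
tool_pos: [0.4764, -0.0463, 0.2178]
tcp_rot: [-3.139, 0.116, 0.002]
wrist_force: [1.4, -0.6, 0.3]
width: 0.587
grip_force: 0.0
```

play_rows(moves=[[[0,0,0,0,0.17,0.3,50],[0,0,0,0,0,0.4,50],[0,0,0,0,0,0.3,50],[0,0,0,0,0,0,50],[0,0,0,0,0,0,50]]])

```text
time: 25.53
tool_pos: [0.4737, -0.0614, 0.1165]
tcp_rot: [-3.138, 0.117, 0.01]
wrist_force: [0.7, 1.2, -0.0]
width: 0.586
grip_force: 0.0
```

Run:
```python
from workcell import vision
from h import *
go([*world([-.147,-.050]),.010])
s=vision.read_camera("side");np.savez("side4.npz",**s)
cv2.imwrite("pics/c4.png",cv2.resize(s["image"][120:370,200:440],None,fx=2.3,fy=2.3,interpolation=2)[:,:,::-1])
```

```text
t 25.53 pos [ 0.4737 -0.0614  0.1165] deck [-0.1509 -0.05  ] toolx yaw -0.0745 tz [-0.006  0.001 -1.   ] F [ 0.7  1.2 -0. ] w 50.0 g 0.0 q [-0.18 -0.    2.13  0.    1.02  1.46]
tool-axes mm: [4.600e+00 1.000e-01 1.065e+02]
```

View pics/c4.png

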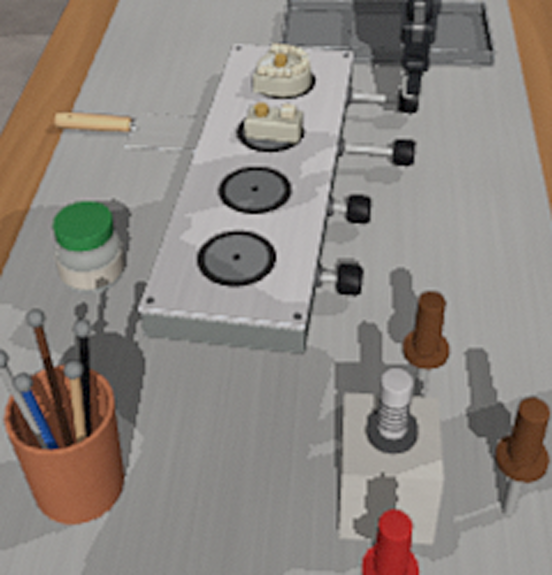

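The stylus hangs upright in its stand again (crop (397,410)). Knobs 1 and 2 are home; 3 and 4 are out. I push 3 home now.

play_rows(moves=[[[0,0,0,0.02,0,0.3,50],[0,0,0,0,0,0.3,50],[0,0,0,0,0,0.25,50],[0,0,0,0,0,0.16,50],[0,0,0,0,0,0,50]]], newtons=30)

```text
time: 26.0
tool_pos: [0.4776, -0.0612, 0.0169]
tcp_rot: [-3.139, 0.115, 0.004]
wrist_force: [-0.9, 0.1, -0.1]
width: 0.579
grip_force: 0.0
```

play_rows(moves=[[[0,0,0,0,0,0,50],[0,0,0,0,0,0,20],[0,0,0,0,0,0,20],[0,0,0,0,0,0,20],[0,0,0,0,0,0,20]]])

```text
time: 26.42
tool_pos: [0.481, -0.0611, 0.0208]
tcp_rot: [-3.138, 0.118, -0.008]
wrist_force: [-0.3, 4.9, 4.0]
width: 0.334
grip_force: 29.3
```

Run:
```python
from h import *
go([*world([-.107,-.050]),.010])
```

```text
t 26.42 pos [ 0.481  -0.0611  0.0208] deck [-0.1437 -0.0492] toolx yaw -0.0752 tz [ 0.005  0.001 -1.   ] F [-0.3  4.9  4. ] w 28.5 g 29.3 q [-0.18  0.14  2.19  0.    0.81  1.46]
tool-axes mm: [36.6  0.7 11. ]
```

play_rows(moves=[[[0,0,0,0,0,0,50],[0,0,0,0,0,0,50],[0,0,0,0,0,0.11,50],[0,0,0,0,0,0,50],[0,0,0,0,0,0,20]]])

```text
time: 26.83
tool_pos: [0.4772, -0.0618, 0.006]
tcp_rot: [-3.139, 0.117, 0.003]
wrist_force: [-0.6, -0.2, -0.2]
width: 0.458
grip_force: 0.0
```

play_rows(moves=[[[0,0,0,0,0,0,20],[0,0,0,0,0,0,20],[0,0,0,0,0,0,20],[0,0,0,0.1,0,0,20],[0,0,0,0.1,0,0,20]]])

```text
time: 27.25
tool_pos: [0.4966, -0.0622, 0.0065]
tcp_rot: [-3.137, 0.118, 0.005]
wrist_force: [-3.7, 5.2, 2.7]
width: 0.339
grip_force: 29.8
```

play_rows(moves=[[[0,0,0,0.1,0,0,20],[0,0,0,0.1,0,0,20],[0,0,0,0.04,0,0,20],[0,0,0,0,0,0,20],[0,0,0,0,0,0,20]]])

```text
time: 27.67
tool_pos: [0.5173, -0.0637, 0.0063]
tcp_rot: [-3.137, 0.117, 0.017]
wrist_force: [-11.9, 4.8, 13.4]
width: 0.337
grip_force: 30.6
```

Run:
```python
from h import *
go([*world([-.107,-.050]),.010])
```

```text
t 27.67 pos [ 0.5173 -0.0637  0.0063] deck [-0.1072 -0.0491] toolx yaw -0.0746 tz [-0.011  0.003 -1.   ] F [-11.9   4.8  13.4] w 28.8 g 30.6 q [-0.17  0.24  2.11  0.    0.81  1.47]
tool-axes mm: [ 0.2  0.9 -3.7]
```

play_rows(moves=[[[0,0,0,-0.04,0,0,50],[0,0,0,0,0,0,50],[0,0,0,0,0,-0.25,50],[0,0,0,0,0,-0.3,50],[0,0,0,-0.15,0.25,0,50]]])

```text
time: 28.08
tool_pos: [0.5087, -0.0881, 0.0679]
tcp_rot: [3.138, -0.112, 0.021]
wrist_force: [2.2, -0.8, 1.2]
width: 0.586
grip_force: 0.0
```

play_rows(moves=[[[0,0,0,-0.15,0.37,0,50],[0,0,0,-0.1,0.37,0,50],[0,0,0,0,0,0,50],[0,0,0,0,0,0,50],[0,0,0,0,0,0,50]]])

```text
time: 28.5
tool_pos: [0.4712, -0.1609, 0.062]
tcp_rot: [-3.139, 0.119, -0.001]
wrist_force: [0.1, 0.5, 0.2]
width: 0.584
grip_force: 0.0
```

Run:
```python
from h import *
go([*world([-.147,-.150]),.010])
```

```text
t 28.5 pos [ 0.4712 -0.1609  0.062 ] deck [-0.1461 -0.1494] toolx yaw -0.0757 tz [ 0.001  0.    -1.   ] F [0.1 0.5 0.2] w 49.9 g 0.0 q [-0.38  0.1   2.13  0.    0.9   1.27]
tool-axes mm: [-0.9  0.6 52. ]
```

play_rows(moves=[[[0,0,0,-0.01,0,0.27,50],[0,0,0,0,0,0.25,50],[0,0,0,0,0,0,50],[0,0,0,0,0,0,20],[0,0,0,0,0,0,20]]])

```text
time: 28.92
tool_pos: [0.4705, -0.1604, 0.0104]
tcp_rot: [3.138, -0.113, 0.0]
wrist_force: [-0.3, -1.9, -10.3]
width: 0.338
grip_force: 30.6
```

play_rows(moves=[[[0,0,0,0,0,0,20],[0,0,0,0,0,0,20],[0,0,0,0.1,0,0,20],[0,0,0,0.1,0,0,20],[0,0,0,0.1,0,0,20]]])

```text
time: 29.33
tool_pos: [0.5004, -0.1625, 0.0102]
tcp_rot: [-3.139, 0.117, 0.001]
wrist_force: [-2.1, 0.8, -1.7]
width: 0.336
grip_force: 31.2
```

play_rows(moves=[[[0,0,0,0.1,0,0,20],[0,0,0,0.04,0,0,20],[0,0,0,0,0,0,20],[0,0,0,0,0,0,20],[0,0,0,0,0,0,20]]])

```text
time: 29.75
tool_pos: [0.5101, -0.1632, 0.01]
tcp_rot: [-3.138, 0.116, 0.016]
wrist_force: [-15.8, -0.8, 12.9]
width: 0.333
grip_force: 32.3
```

Run:
```python
from h import *
go([*world([-.107,-.150]),.010])
```

```text
t 29.75 pos [ 0.5101 -0.1632  0.01  ] deck [-0.1072 -0.1489] toolx yaw -0.0742 tz [-0.01   0.002 -1.   ] F [-15.8  -0.8  12.9] w 28.4 g 32.3 q [-0.36  0.25  2.08 -0.    0.82  1.29]
tool-axes mm: [ 0.2  1.1 -0. ]
```

play_rows(moves=[[[0,0,0,-0.04,0,0,50],[0,0,0,0,0,0,50],[0,0,0,0,0,-0.4,50],[0,0,0,0,0,-0.4,50],[0,0,0,0,0,-0.4,50]]])

```text
time: 30.17
tool_pos: [0.5111, -0.1634, 0.1314]
tcp_rot: [-3.139, 0.117, -0.002]
wrist_force: [0.7, -0.7, 0.9]
width: 0.585
grip_force: 0.0
```

play_rows(moves=[[[0,0,0,0,-0.4,-0.1,85],[0,0,0,0,-0.4,0,85],[0,0,0,0,-0.4,0,85],[0,0,0,0,-0.4,0,85],[0,0,0,0,-0.4,0,85]]])

```text
time: 30.58
tool_pos: [0.527, 0.0383, 0.1417]
tcp_rot: [-3.138, 0.118, -0.008]
wrist_force: [1.2, 0.2, 0.4]
width: 0.994
grip_force: 0.0
```

play_rows(moves=[[[0,0,0,0,-0.4,0,85],[0,0,0,0,0,0,85],[0,0,0,0,0,0,85]]])

```text
time: 30.83
tool_pos: [0.5295, 0.0787, 0.1411]
tcp_rot: [-3.139, 0.109, -0.005]
wrist_force: [0.1, -0.5, 0.3]
width: 0.997
grip_force: 0.0
```

Run:
```python
from workcell import vision
from h import *
st()
t=vision.read_camera("top");np.savez("top5.npz",**t);s=vision.read_camera("side");np.savez("side5.npz",**s)
a=cv2.resize(t["image"][170:310,340:500],None,fx=4,fy=4,interpolation=2)
cv2.imwrite("pics/c5.png",a[:,:,::-1])
H=cv2.cvtColor(t["image"],cv2.COLOR_RGB2HSV);m=((H[...,1]>95)&(H[...,2]>80)).astype(np.uint8)
k=m*0;k[170:235,330:430]=m[170:235,330:430]
n,L,s_,ce=cv2.connectedComponentsWithStats(k)
for i in range(1,n):
    if s_[i,4]>8: print(ce[i].round(1),s_[i,4],p2w(t,ce[i],.074)[:2].round(4))
V=((H[...,1]>30)&(H[...,0]>14)&(H[...,0]<30)&(H[...,2]>85)).astype(np.uint8)
for x0,x1,z in((338,377,.064),(377,420,.066)):
    k=V*0;k[175:225,x0:x1]=V[175:225,x0:x1]
    n,L,s_,ce=cv2.connectedComponentsWithStats(k);i=1+s_[1:,4].argmax()
    pts=np.array([p2w(t,(x,y),z)[:2] for y,x in np.argwhere(L==i)],np.float32);print(cv2.minAreaRect(pts),len(pts),pts.mean(0))
```

```text
t 30.83 pos [0.5295 0.0787 0.1411] deck [-0.1056  0.0938] toolx yaw -0.0696 tz [ 0.004  0.001 -1.   ] F [ 0.1 -0.5  0.3] w 85.1 g 0.0 q [0.1  0.07 2.   0.   1.07 1.74]
[359.7 189.9] 29 [ 0.6338 -0.0721]
[399.3 195.9] 29 [ 0.6209 -0.1714]
((0.6194796562194824, -0.0698295310139656), (0.0331839956343174, 0.06259314715862274), 83.81149291992188) 318 [ 0.6195671  -0.06982489]
((0.6176455020904541, -0.17098063230514526), (0.0634218156337738, 0.06808057427406311), 0.5288040637969971) 556 [ 0.6180015  -0.16847847]
```

View pics/c5.png

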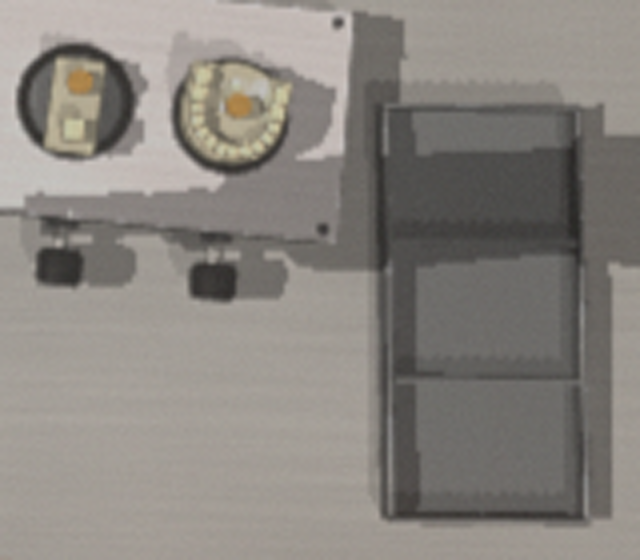

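The casts have not moved (discs at (359.7,189.9) and (399.3,195.9)), and knobs 3 and 4 are home. The full arch is turned about -0.27 rad. The tray rim corners are visible in the crop, so I compute the grasp and tray targets.

Run:
```python
from h import *
t=load("top5.npz")
P=lambda x,y:(x/4+340-.4,y/4+170-.4)
c=np.array([p2w(t,P(*q),.022)[:2] for q in((383,105),(579,107),(587,517),(386,518))]);print("tray corners",c.round(4).tolist(),"mean",c.mean(0).round(4))
e=(c[0]+c[1]-c[2]-c[3])/2; ty=np.arctan2(e[1],e[0]);print("yaw",ty,"len",np.hypot(*e),"wid",np.hypot(*(c[0]+c[3]-c[1]-c[2])/2))
u=np.array([np.cos(ty),np.sin(ty)]);print("comp +89",c.mean(0)+.089*u,"mid",c.mean(0),"-89",c.mean(0)-.089*u)
a=p2w(t,P(203,70),.076)[:2];b=p2w(t,P(283,92),.076)[:2];d=a-b;print("full yaw",np.arctan2(d[1],d[0])-np.pi/2, "ends mid",(a+b)/2)
go([.6215,-.1715,.20])
```

```text
tray corners [[0.6283, -0.2762], [0.6299, -0.4049], [0.3649, -0.4074], [0.3615, -0.2779]] mean [ 0.4962 -0.3416]
yaw 0.007931281181336038 len 0.2658559043496562 wid 0.12913962256407815
comp +89 [ 0.58515449 -0.34090463] mid [ 0.49615729 -0.34161051] -89 [ 0.40716009 -0.34231639]
full yaw -0.24823146078192604 ends mid [ 0.63594411 -0.17347436]
t 30.93 pos [0.5287 0.0761 0.1405] deck [-0.1061  0.0911] toolx yaw -0.0733 tz [ 0.002 -0.    -1.   ] F [ 0.7 -0.1  0.4] w 85.0 g 0.0 q [ 0.1   0.07  2.   -0.    1.07  1.74]
tool-axes mm: [110.7 240.1 -59.3]
```

play_rows(moves=[[[0,0,0,0,0,-0.3,85],[0,0,0,0.1,0.3,-0.2,85],[0,0,0,0.16,0.34,0,85],[0,0,0,0.16,0.34,0,85],[0,0,0,0.16,0.34,0,85]]])

```text
time: 31.35
tool_pos: [0.5766, -0.0634, 0.1912]
tcp_rot: [3.139, -0.119, 0.004]
wrist_force: [0.7, 0.1, 0.1]
width: 0.994
grip_force: 0.0
```

play_rows(moves=[[[0,0,0,0.16,0.34,0,85],[0,0,0,0.16,0.34,0,85],[0,0,0,0.2,0.35,0,85],[0,0,0.187,0,0,0,85],[0,0,0.187,0,0,0,85]]])

```text
time: 31.77
tool_pos: [0.6202, -0.1718, 0.1897]
tcp_rot: [3.112, -0.426, 0.001]
wrist_force: [-1.0, 1.1, -0.2]
width: 0.996
grip_force: 0.0
```

play_rows(moves=[[[0,0,0,0,0,0,85],[0,0,0,0,0,0,85],[0,0,0,0,0,0,85]]])

```text
time: 32.02
tool_pos: [0.6196, -0.1675, 0.19]
tcp_rot: [3.115, -0.408, 0.0]
wrist_force: [0.1, 0.7, -0.0]
width: 0.993
grip_force: 0.0
```

Run:
```python
from h import *
go([.623,-.172,.041])
```

```text
t 32.02 pos [ 0.6196 -0.1675  0.19  ] deck [ 0.0023 -0.1451] toolx yaw -0.2602 tz [ 0. -0. -1.] F [ 0.1  0.7 -0. ] w 84.8 g 0.0 q [-0.3   0.23  1.72 -0.    1.19  1.53]
tool-axes mm: [  4.4   3.4 149. ]
```

play_rows(moves=[[[0,0,0,0.04,0.03,0.3,85],[0,0,0,0,0,0.3,85],[0,0,0,0,0,0.2,85],[0,0,0,0,0,0.2,85],[0,0,0,0,0,0,85]]])

```text
time: 32.43
tool_pos: [0.6191, -0.1691, 0.0849]
tcp_rot: [-3.114, 0.406, 0.013]
wrist_force: [-1.2, -0.2, -1.2]
width: 0.996
grip_force: 0.0
```

play_rows(moves=[[[0,0,0,0,0,0,85],[0,0,0,0,0,0,85],[0,0,0,0,0,0,85],[0,0,0,0,0,0,85]]])

```text
time: 32.77
tool_pos: [0.6244, -0.1709, 0.0922]
tcp_rot: [3.114, -0.408, 0.006]
wrist_force: [-0.2, 0.2, -0.1]
width: 0.998
grip_force: 0.0
```

Run:
```python
from h import *
go([.623,-.172,.041])
```

```text
t 32.77 pos [ 0.6244 -0.1709  0.0922] deck [ 0.0074 -0.1482] toolx yaw -0.2607 tz [ 0.004 -0.001 -1.   ] F [-0.2  0.2 -0.1] w 85.2 g 0.0 q [-0.31  0.33  1.8   0.    1.02  1.53]
tool-axes mm: [-1.3  1.4 51.2]
```

play_rows(moves=[[[0,0,0,-0.01,0.01,0.1,85],[0,0,0,0,0,0.1,85],[0,0,0,0,0,0.1,85],[0,0,0,0,0,0.1,85],[0,0,0,0,0,0.08,85]]])

```text
time: 33.18
tool_pos: [0.6206, -0.171, 0.0397]
tcp_rot: [-3.114, 0.409, 0.004]
wrist_force: [-0.4, 0.0, 0.5]
width: 0.997
grip_force: 0.0
```

play_rows(moves=[[[0,0,0,0,0,0.02,85],[0,0,0,0,0,0,85],[0,0,0,0,0,0,85],[0,0,0,0,0,0,85]]])

```text
time: 33.52
tool_pos: [0.6223, -0.1715, 0.0404]
tcp_rot: [3.115, -0.409, 0.001]
wrist_force: [0.1, 0.1, 0.3]
width: 0.998
grip_force: 0.0
```

Run:
```python
from h import *
go([.623,-.172,.041])
```

```text
t 33.52 pos [ 0.6223 -0.1715  0.0404] deck [ 0.0053 -0.1489] toolx yaw -0.2612 tz [ 0.001 -0.    -1.   ] F [0.1 0.1 0.3] w 85.2 g 0.0 q [-0.31  0.38  1.83 -0.    0.93  1.52]
tool-axes mm: [ 0.9  0.3 -0.6]
```

play_rows(moves=[[[0,0,0,0,0,0,75],[0,0,0,0,0,0,68],[0,0,0,0,0,0,55],[0,0,0,0,0,0,55],[0,0,0,0,0,0,55]]], newtons=40)

```text
time: 33.93
tool_pos: [0.6226, -0.1714, 0.0411]
tcp_rot: [3.115, -0.409, 0.003]
wrist_force: [-1.1, 0.8, 5.4]
width: 0.741
grip_force: 45.7
```

play_rows(moves=[[[0,0,0,0,0,0,55],[0,0,0,0,0,-0.1,55],[0,0,0,0,0,-0.15,55],[0,0,0,0,0,-0.2,55],[0,0,0,0,0,0,55]]])

```text
time: 34.35
tool_pos: [0.6237, -0.1719, 0.0883]
tcp_rot: [3.114, -0.409, 0.008]
wrist_force: [1.1, -0.6, -2.2]
width: 0.741
grip_force: 45.3
```

play_rows(moves=[[[0,0,0,0,0,0,55],[0,0,0,0,0,0,55],[0,0,0,0,0,0,55]]])

```text
time: 34.6
tool_pos: [0.6203, -0.1708, 0.083]
tcp_rot: [-3.114, 0.409, 0.005]
wrist_force: [-0.8, 0.3, -3.8]
width: 0.741
grip_force: 45.2
```

Run:
```python
from h import *
go([.585,-.3415,.1])
```

```text
t 34.6 pos [ 0.6203 -0.1708  0.083 ] deck [ 0.0033 -0.1484] toolx yaw -0.2612 tz [-0.003  0.001 -1.   ] F [-0.8  0.3 -3.8] w 63.2 g 45.2 q [-0.31  0.33  1.81 -0.    1.01  1.52]
tool-axes mm: [  9.9 174.  -17. ]
```

play_rows(moves=[[[0,0,0,0,0.2,-0.2,55],[0,0,0,0.03,0.35,0,55],[0,0,0,0.03,0.35,0,55],[0,0,0,0.04,0.35,0,55],[0,0,0,0.04,0.35,0,55]]])

```text
time: 35.02
tool_pos: [0.5927, -0.3301, 0.1032]
tcp_rot: [-3.114, 0.408, 0.004]
wrist_force: [0.3, 0.0, -4.0]
width: 0.739
grip_force: 46.1
```

play_rows(moves=[[[0,0,0,0,0.14,0,55],[0,0,-0.18,0,0,0,55],[0,0,-0.18,0,0,0,55],[0,0,-0.178,0,0,0,55],[0,0,0,0,0,0,55]]])

```text
time: 35.43
tool_pos: [0.5893, -0.3425, 0.103]
tcp_rot: [-3.14, -0.015, 0.004]
wrist_force: [0.7, -0.4, -4.0]
width: 0.739
grip_force: 46.0
```

play_rows(moves=[[[0,0,0,0,0,0,55],[0,0,0,0,0,0,55],[0,0,0,0,0,0,55],[0,0,0,0,0,0,55]]])

```text
time: 35.77
tool_pos: [0.5903, -0.3427, 0.1047]
tcp_rot: [-3.141, -0.011, 0.0]
wrist_force: [-0.6, 0.3, -3.3]
width: 0.742
grip_force: 46.0
```

Run:
```python
from workcell import vision
from h import *
go([.591,-.3415,.007])
s=vision.read_camera("side")
cv2.imwrite("pics/c6.png",cv2.resize(s["image"][70:200,250:430],None,fx=3.5,fy=3.5,interpolation=2)[:,:,::-1])
```

```text
t 35.77 pos [ 0.5903 -0.3427  0.1047] deck [-0.014 -0.322] toolx yaw 0.0072 tz [-0.  0. -1.] F [-0.6  0.3 -3.3] w 63.4 g 46.0 q [-0.56  0.38  1.7  -0.    1.06  1.  ]
tool-axes mm: [ 0.7 -1.2 97.7]
```

View pics/c6.png

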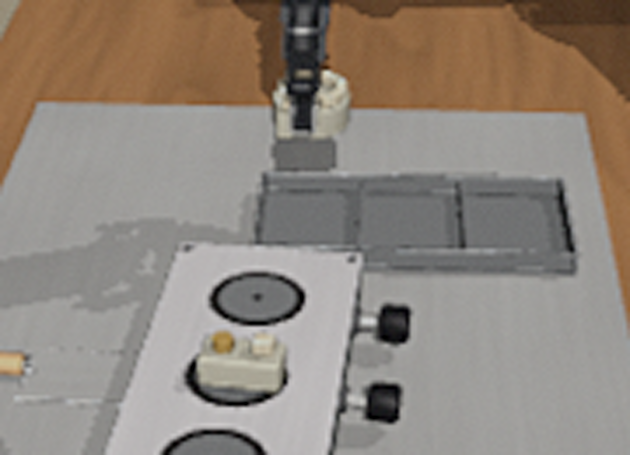

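The full cast is held level above the tray. I lower it into the far compartment.

play_rows(moves=[[[0,0,0,0,-0.01,0.15,55],[0,0,0,0,0,0.2,55],[0,0,0,0,0,0.15,55],[0,0,0,0,0,0.1,55],[0,0,0,0,0,0.05,55]]])

```text
time: 36.23
tool_pos: [0.5888, -0.341, 0.0373]
tcp_rot: [-3.139, -0.012, 0.005]
wrist_force: [-0.9, 0.3, -3.6]
width: 0.739
grip_force: 46.0
```

play_rows(moves=[[[0,0,0,0,0,0.05,55],[0,0,0,0,0,0.05,55],[0,0,0,0,0,0,55],[0,0,0,0,0,0,55],[0,0,0,0,0,0,55]]])

```text
time: 36.65
tool_pos: [0.5909, -0.3424, 0.0308]
tcp_rot: [3.141, 0.012, 0.002]
wrist_force: [-0.1, 0.0, -2.8]
width: 0.742
grip_force: 46.0
```

Run:
```python
from h import *
go([.591,-.3415,.005])
```

```text
t 36.65 pos [ 0.5909 -0.3424  0.0308] deck [-0.0134 -0.3216] toolx yaw 0.0077 tz [ 0.001 -0.001 -1.   ] F [-0.1  0.  -2.8] w 63.3 g 46.0 q [-0.56  0.45  1.74  0.    0.94  1.  ]
tool-axes mm: [ 0.1 -0.9 25.8]
```

play_rows(moves=[[[0,0,0,0,-0.01,0.06,55],[0,0,0,0,0,0.06,55],[0,0,0,0,0,0.05,55],[0,0,0,0,0,0.03,55],[0,0,0,0,0,0.02,55]]])

```text
time: 37.07
tool_pos: [0.5896, -0.3406, 0.0067]
tcp_rot: [-3.141, -0.012, 0.002]
wrist_force: [0.3, 0.2, -2.8]
width: 0.739
grip_force: 46.1
```

play_rows(moves=[[[0,0,0,0,0,0.02,55],[0,0,0,0,0,0,55],[0,0,0,0,0,0,55]]])

```text
time: 37.32
tool_pos: [0.5904, -0.341, 0.0059]
tcp_rot: [3.142, 0.012, 0.0]
wrist_force: [0.4, 0.4, -3.4]
width: 0.743
grip_force: 46.1
```

Run:
```python
from h import *
go([.591,-.3415,.005])
```

```text
t 37.32 pos [ 0.5904 -0.341   0.0059] deck [-0.014  -0.3203] toolx yaw 0.0078 tz [ 0. -0. -1.] F [ 0.4  0.4 -3.4] w 63.4 g 46.1 q [-0.56  0.48  1.76  0.    0.9   1.  ]
tool-axes mm: [0.6 0.5 0.9]
```

play_rows(moves=[[[0,0,0,0,0,0.01,55],[0,0,0,0,0,0,55],[0,0,0,0,0,0.01,55],[0,0,0,0,0,0,55],[0,0,0,0,0,0,55]]])

```text
time: 37.73
tool_pos: [0.5906, -0.3412, 0.0051]
tcp_rot: [3.141, 0.012, 0.001]
wrist_force: [-2.7, 1.1, 5.5]
width: 0.744
grip_force: 47.1
```

play_rows(moves=[[[0,0,0,0,0,0,70],[0,0,0,0,0,0,76],[0,0,0,0,0,0,78],[0,0,0,0,0,-0.15,78],[0,0,0,0,0,-0.35,78]]])

```text
time: 38.15
tool_pos: [0.5862, -0.3384, 0.0488]
tcp_rot: [-3.135, -0.012, 0.015]
wrist_force: [-0.8, 0.9, -1.6]
width: 0.913
grip_force: 0.0
```

play_rows(moves=[[[0,0,0,0,0,-0.4,78],[0,0,0,0,0,-0.4,70],[0,0,0,0,0,-0.3,60],[0,0,0.117,0,0,0,55],[0,0,0.117,0,0,0,55]]])

```text
time: 38.57
tool_pos: [0.5928, -0.3425, 0.17]
tcp_rot: [3.132, -0.175, 0.012]
wrist_force: [0.2, 0.0, -0.3]
width: 0.645
grip_force: 0.0
```

play_rows(moves=[[[0,0,0,0.08,-0.35,0,55],[0,0,0,0.08,-0.35,0,55],[0,0,0,0.08,-0.35,0,55],[0,0,0,0.08,-0.35,0,55],[0,0,0,0.08,-0.35,0,55]]])

```text
time: 38.98
tool_pos: [0.6497, -0.1701, 0.1653]
tcp_rot: [3.137, -0.172, 0.002]
wrist_force: [-0.0, -0.4, 0.3]
width: 0.643
grip_force: 0.0
```

play_rows(moves=[[[0,0,0,0.08,-0.35,0,55],[0,0,0,0.08,-0.35,0,55],[0,0,0,0.03,-0.2,0,55],[0,0,0,0,0,0,55],[0,0,0,0,0,0,55]]])

```text
time: 39.4
tool_pos: [0.6783, -0.0828, 0.1649]
tcp_rot: [3.137, -0.167, 0.001]
wrist_force: [0.5, -1.0, 0.4]
width: 0.644
grip_force: 0.0
```

play_rows(moves=[[[0,0,0,0,0,0,55],[0,0,0,0,0,0,55],[0,0,0,0,0,0,55]]])

```text
time: 39.65
tool_pos: [0.6775, -0.0855, 0.1641]
tcp_rot: [3.136, -0.174, 0.0]
wrist_force: [-1.4, -0.1, -0.2]
width: 0.645
grip_force: 0.0
```

Run:
```python
from workcell import vision
from h import *
go([.6198,-.0702,.046])
s=vision.read_camera("side");t=vision.read_camera("top");np.savez("side6.npz",**s)
a=cv2.resize(s["image"][100:200,270:430],None,fx=3.5,fy=3.5,interpolation=2)
b=cv2.resize(t["image"][170:310,420:500],None,fx=2.5,fy=2.5,interpolation=2)
cv2.imwrite("pics/c7.png",np.hstack([a,b])[:,:,::-1])
H=cv2.cvtColor(s["image"],cv2.COLOR_RGB2HSV);m=((H[...,1]>110)&(H[...,2]>80)).astype(np.uint8)
k=m*0;k[105:200,280:350]=m[105:200,280:350]
n,L,s_,ce=cv2.connectedComponentsWithStats(k)
for i in range(1,n):
    if s_[i,4]>8: print("side",ce[i].round(1),s_[i,4],p2w(s,ce[i],.074)[:2].round(4))
```

```text
t 39.65 pos [ 0.6775 -0.0855  0.1641] deck [ 0.0541 -0.0591] toolx yaw -0.111 tz [ 0. -0. -1.] F [-1.4 -0.1 -0.2] w 55.1 g 0.0 q [-0.16  0.32  1.65 -0.    1.16  1.52]
tool-axes mm: [-59.1  -8.8 118.1]
side [336.6 125.6] 17 [ 0.5864 -0.2718]
side [313.2 167.4] 27 [ 0.633  -0.0645]
```

View pics/c7.png

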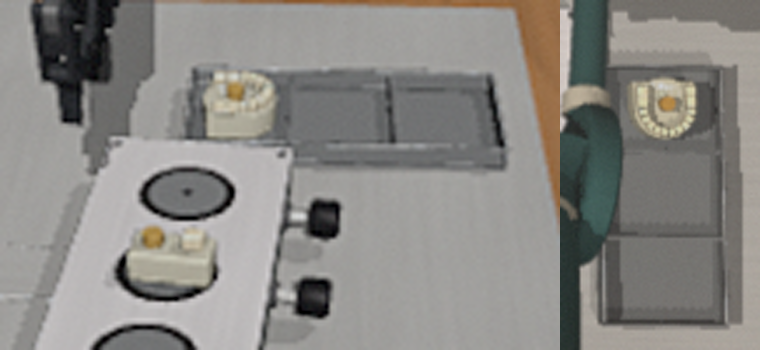

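The full cast sits flat in the far compartment, and the die cast has not moved. I go to the die cast.

play_rows(moves=[[[0,0,0,-0.3,-0.045,0,55],[0,0,0,-0.29,-0.045,0,55],[0,0,0,0,0,0.15,55],[0,0,0,0,0,0.15,55],[0,0,0,0,0,0.1,55]]])

```text
time: 40.17
tool_pos: [0.6192, -0.0692, 0.1231]
tcp_rot: [-3.137, 0.173, 0.001]
wrist_force: [0.5, -0.1, -0.7]
width: 0.645
grip_force: 0.0
```

play_rows(moves=[[[0,0,0,0,0,0,55],[0,0,0,0,0,0,55],[0,0,0,0,0,0,55],[0,0,0,0,0,0,55]]])

```text
time: 40.5
tool_pos: [0.6212, -0.0689, 0.1249]
tcp_rot: [3.137, -0.172, 0.003]
wrist_force: [0.2, 0.2, 0.7]
width: 0.642
grip_force: 0.0
```

Run:
```python
from h import *
go([.6198,-.0702,.046])
```

```text
t 40.5 pos [ 0.6212 -0.0689  0.1249] deck [-0.0033 -0.0467] toolx yaw -0.1094 tz [ 0.002 -0.    -1.   ] F [0.2 0.2 0.7] w 54.8 g 0.0 q [-0.15  0.25  1.82  0.    1.06  1.53]
tool-axes mm: [-1.4  1.4 78.9]
```

play_rows(moves=[[[0,0,0,-0.01,0.01,0.15,55],[0,0,0,0,0,0.15,55],[0,0,0,0,0,0.15,55],[0,0,0,0,0,0.1,55],[0,0,0,0,0,0.1,55]]])

```text
time: 40.92
tool_pos: [0.6196, -0.0696, 0.0588]
tcp_rot: [3.137, -0.171, 0.001]
wrist_force: [0.4, 0.2, 1.3]
width: 0.644
grip_force: 0.0
```

play_rows(moves=[[[0,0,0,0,0,0.06,55],[0,0,0,0,0,0.04,55],[0,0,0,0,0,0.03,55],[0,0,0,0,0,0,55],[0,0,0,0,0,0,55]]])

```text
time: 41.33
tool_pos: [0.6194, -0.0695, 0.0463]
tcp_rot: [3.137, -0.171, 0.001]
wrist_force: [0.1, -0.5, 0.0]
width: 0.642
grip_force: 0.0
```

Run:
```python
from h import *
go([.6198,-.0702,.046])
```

```text
t 41.33 pos [ 0.6194 -0.0695  0.0463] deck [-0.005  -0.0474] toolx yaw -0.1092 tz [ 0.001 -0.    -1.   ] F [ 0.1 -0.5  0. ] w 54.8 g 0.0 q [-0.15  0.34  1.87  0.    0.93  1.53]
tool-axes mm: [0.4 0.6 0.3]
```

play_rows(moves=[[[0,0,0,0,0,0,45],[0,0,0,0,0,0,25],[0,0,0,0,0,0,25],[0,0,0,0,0,0,25],[0,0,0,0,0,0,25]]])

```text
time: 41.75
tool_pos: [0.6198, -0.0696, 0.0468]
tcp_rot: [3.137, -0.171, 0.003]
wrist_force: [1.0, 0.4, 3.3]
width: 0.365
grip_force: 41.4
```

play_rows(moves=[[[0,0,0,0,0,-0.1,25],[0,0,0,0,0,-0.25,25],[0,0,0,0,0,-0.35,25],[0,0,0,0,0,-0.2,25],[0,0,0,0,0,0,25]]])

```text
time: 42.17
tool_pos: [0.6227, -0.0701, 0.1421]
tcp_rot: [3.136, -0.171, 0.015]
wrist_force: [0.9, -0.2, -0.6]
width: 0.366
grip_force: 40.9
```

play_rows(moves=[[[0,0,0,-0.116,0.355,0,25],[0,0,0,-0.116,0.355,0,25],[0,0,0,-0.116,0.355,0,25],[0,0,0,-0.116,0.355,0,25],[0,0,0,-0.116,0.355,0,25]]])

```text
time: 42.58
tool_pos: [0.54, -0.2402, 0.1343]
tcp_rot: [-3.136, 0.17, 0.004]
wrist_force: [-0.0, 0.2, -1.8]
width: 0.366
grip_force: 40.9
```

play_rows(moves=[[[0,0,0,-0.116,0.355,0,25],[0,0,0,-0.116,0.355,0,25],[0,0,0,-0.116,0.355,0,25],[0,0,-0.117,0,0,0,25],[0,0,-0.117,0,0,0,25]]])

```text
time: 43.0
tool_pos: [0.4934, -0.3434, 0.1342]
tcp_rot: [-3.14, -0.01, 0.004]
wrist_force: [0.0, 0.3, -1.6]
width: 0.367
grip_force: 41.0
```

play_rows(moves=[[[0,0,0,0,0,0,25],[0,0,0,0,0,0,25],[0,0,0,0,0,0,25],[0,0,0,0,0,0,25]]])

```text
time: 43.33
tool_pos: [0.4958, -0.341, 0.1354]
tcp_rot: [-3.141, -0.012, 0.001]
wrist_force: [-0.1, 0.1, -1.4]
width: 0.365
grip_force: 41.0
```

Run:
```python
from h import *
go([.4965,-.3415,.011])
```

```text
t 43.33 pos [ 0.4958 -0.341   0.1354] deck [-0.1084 -0.3272] toolx yaw 0.0078 tz [-0.001  0.001 -1.   ] F [-0.1  0.1 -1.4] w 31.1 g 41.0 q [-0.64  0.2   1.86 -0.    1.08  0.92]
tool-axes mm: [  0.8   0.6 124.4]
```

play_rows(moves=[[[0,0,0,0.01,0,0.2,25],[0,0,0,0,0,0.25,25],[0,0,0,0,0,0.2,25],[0,0,0,0,0,0.15,25],[0,0,0,0,0,0.1,25]]])

```text
time: 43.75
tool_pos: [0.496, -0.3402, 0.0437]
tcp_rot: [-3.14, -0.013, 0.004]
wrist_force: [-0.1, 0.8, -1.9]
width: 0.364
grip_force: 41.0
```

play_rows(moves=[[[0,0,0,0,0,0.08,25],[0,0,0,0,0,0.05,25],[0,0,0,0,0,0,25],[0,0,0,0,0,0,25],[0,0,0,0,0,0,25]]])

```text
time: 44.17
tool_pos: [0.4977, -0.3423, 0.034]
tcp_rot: [3.14, 0.012, 0.003]
wrist_force: [-0.0, 0.2, -1.8]
width: 0.367
grip_force: 41.0
```

Run:
```python
from h import *
go([.4965,-.3415,.0105])
```

```text
t 44.17 pos [ 0.4977 -0.3423  0.034 ] deck [-0.1063 -0.3284] toolx yaw 0.0078 tz [ 0.002 -0.001 -1.   ] F [-0.   0.2 -1.8] w 31.3 g 41.0 q [-0.64  0.32  1.92  0.    0.89  0.92]
tool-axes mm: [-1.3 -0.8 23.5]
```

play_rows(moves=[[[0,0,0,-0.01,0,0.06,25],[0,0,0,0,0,0.06,25],[0,0,0,0,0,0.05,25],[0,0,0,0,0,0.03,25],[0,0,0,0,0,0.02,25]]])

```text
time: 44.58
tool_pos: [0.4952, -0.3413, 0.0108]
tcp_rot: [-3.14, -0.012, 0.003]
wrist_force: [-6.8, 4.2, 13.5]
width: 0.362
grip_force: 43.0
```

play_rows(moves=[[[0,0,0,0,0,0.01,25],[0,0,0,0,0,0,25],[0,0,0,0,0,0.01,25],[0,0,0,0,0,0,25],[0,0,0,0,0,0,25]]])

```text
time: 45.0
tool_pos: [0.4952, -0.3413, 0.0108]
tcp_rot: [-3.14, -0.012, 0.003]
wrist_force: [-6.1, 4.3, 13.4]
width: 0.363
grip_force: 42.9
```

Seated on the floor. I release, retreat upward and away, and check.

play_rows(moves=[[[0,0,0,0,0,-0.01,25],[0,0,0,0,0,0,45],[0,0,0,0,0,0,55],[0,0,0,0,0,0,60],[0,0,0,0,0,-0.2,60]]])

```text
time: 45.42
tool_pos: [0.493, -0.3395, 0.0259]
tcp_rot: [-3.137, -0.012, 0.01]
wrist_force: [-0.0, 1.0, -0.9]
width: 0.7
grip_force: 0.0
```

play_rows(moves=[[[0,0,0,0,0,-0.4,60],[0,0,0,0,0,-0.4,60],[0,0,0,0,0,-0.4,60],[0,0,0,0,0,-0.4,60],[0,0,0,0,0,-0.2,60]]])

```text
time: 45.83
tool_pos: [0.4981, -0.3433, 0.2161]
tcp_rot: [3.137, 0.012, 0.01]
wrist_force: [0.6, -1.1, 0.9]
width: 0.701
grip_force: 0.0
```

play_rows(moves=[[[0,0,0,-0.1,0.38,0,60],[0,0,0,-0.1,0.38,0,60],[0,0,0,-0.1,0.38,0,60],[0,0,0,-0.1,0.38,0,60],[0,0,0,-0.1,0.38,0,60]]])

```text
time: 46.25
tool_pos: [0.4469, -0.5337, 0.2097]
tcp_rot: [3.141, 0.013, 0.0]
wrist_force: [1.0, -0.1, 0.6]
width: 0.704
grip_force: 0.0
```

play_rows(moves=[[[0,0,0,-0.1,0.3,0,60],[0,0,0,0,0,0,60],[0,0,0,0,0,0,60],[0,0,0,0,0,0,60],[0,0,0,0,0,0,60]]])

```text
time: 46.67
tool_pos: [0.438, -0.561, 0.2095]
tcp_rot: [-3.141, -0.014, 0.0]
wrist_force: [-0.7, -0.1, 0.4]
width: 0.704
grip_force: 0.0
```

Run:
```python
from workcell import vision
from h import *
st()
s=vision.read_camera("side");t=vision.read_camera("top")
a=cv2.resize(t["image"][90:310,110:500],None,fx=2,fy=2,interpolation=2)[:, :780]
b=cv2.resize(s["image"][110:220,250:430],None,fx=1.4,fy=1.4,interpolation=2)
b=np.pad(b,((0,0),(0,780-b.shape[1]),(0,0)))
cv2.imwrite("pics/c8.png",np.vstack([a,b])[:,:,::-1])
P=lambda x,y:(x,y)
```

```text
t 46.67 pos [ 0.438  -0.561   0.2095] deck [-0.1498 -0.5509] toolx yaw 0.0086 tz [-0.     0.001 -1.   ] F [-0.7 -0.1  0.4] w 60.1 g 0.0 q [-0.94  0.35  1.54  0.    1.26  0.62]
```

View pics/c8.png

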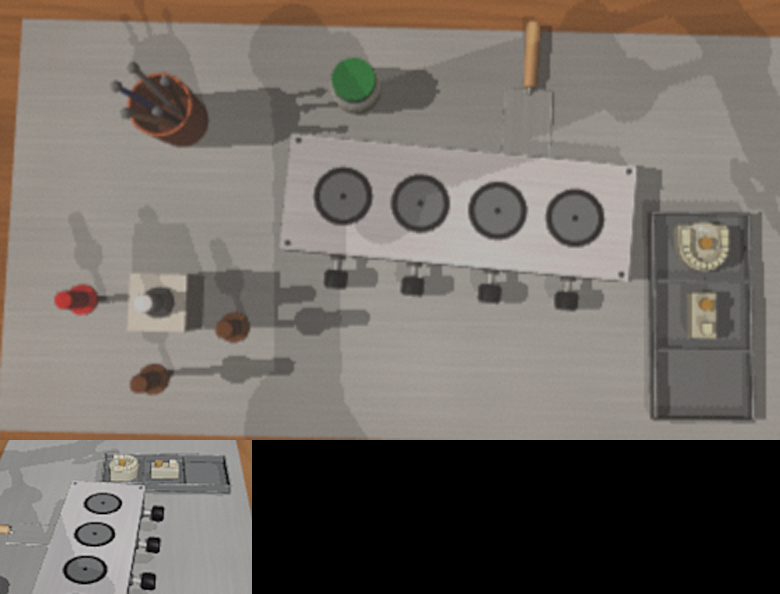

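Both casts sit flat in the tray, in the far (705,245) and middle (708,315) compartments, the deck is empty, the stylus is in its stand and the bystanders are untouched. I check the knob slides numerically.

Run:
```python
from workcell import vision
from h import *
t=vision.read_camera("top");m=(t["image"].max(2)<60).astype(np.uint8)
k=m*0;k[218:250,265:405]=m[218:250,265:405]
n,L,s_,ce=cv2.connectedComponentsWithStats(k)
for i in range(1,n):
    if s_[i,4]>20: d=deck(p2w(t,ce[i],.036));print(ce[i].round(1),s_[i,4],d.round(4),"slide",round(-.107-d[0],4))
```

```text
[278.  228.9] 68 [-0.1064  0.1478] slide -0.0006
[316.8 232.1] 54 [-0.1051  0.0476] slide -0.0019
[355.3 236. ] 49 [-0.1057 -0.0516] slide -0.0013
[393.3 239.6] 61 [-0.1056 -0.1497] slide -0.0014
```

```bash
python3 -c "
from workcell import bot
print(bot.finish_job())"
```

```text
the job is handed in; nothing more can be done
None
```

The job is done and handed in at about 47 s of the 208 s allowed: both casts (full arch, then single-tooth) were touched in order, the stylus is back upright in its stand, all knobs measure home within 2 mm, and the casts lie flat in the far and middle tray compartments.

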